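# Wedge the transport clip off a microplate shuttle

## Robot

A 7-joint arm with a two-finger parallel gripper is mounted at the origin on the work surface. World frame = base frame: x ahead of the robot, y to its left, z up, the work surface at z = 0. Lengths are in m, angles in rad, forces in N, time in s.
With the tool pointing down it reaches from about 0.4 to 0.85 m from the base axis. Payload 10.4 kg.
Tool frame: the origin (TCP) lies on the front face of the gripper's body, between the roots of the fingers; the fingertips stand 73 mm ahead of it and the grasp point (between the pads) lies 54 mm ahead of it; x points along the fingers, y is the direction in which the jaws open and shut, and the axes are right-handed (so a half turn about x gives the same grasp; the last joint's range is limited). The gripper opens to 85 mm and grips with 20 to 120 N. Pads are 22 mm wide; open, the fingers measure 114 mm over their backs; the gripper's body (76 mm by 85 mm) begins 54 mm behind the grasp point. The pads swing forward as they close: fully open they stand 13 mm farther back than shut.
Start: joints at [1.246, 0.332, -0.065, 1.46, 0.022, 1.35, -0.088], TCP at [0.186, -0.597, 0.304] pointing down, gripper open.
Joint ranges: [-2.6, 2.6], [-0.5, 2.12], [-1.47, 1.34], [0.16, 2.42], [-1.27, 4.41], [0.06, 2.06], [-2.6, 2.6]. Speed limits (rad/s): [2.22, 2.22, 2.79, 2.79, 3.14, 3.14, 3.14].

## Interface

Orientations are given as a unit quaternion [x, y, z, w].
In Python, from workcell import manip gives the robot as it stands. The module is installed in compiled form; this text tells all that it offers.
- The arm moves only by the tool arm_command, never from a script. Its argument "moves" is a list that holds one entry, the list of rows, each a list of 5 numbers: the closure, from 0 (fully open) to 1 (shut), then the shift along the tool's x, y, z in units of 25 mm (1.0 is 25 mm), then the turn about the tool's x in degrees. A call has 1 to 12 rows; each row shifts and turns the commanded pose from where the row before left it, along the tool's axes as they then stand; what a row does not reach is not made up. A row lasts 1/12 s, in which the tool goes at most 41.7 mm and 7.16 degrees, less where a joint would pass 70% of its speed; a pose out of reach is approached as far as the arm can. A call is refused whole if a number of a shift passes 1 or a number of a turn 7.16, either way. A call with a gripper value outside its range is refused whole. The fingers move at their own pace and stop on an object; "force" is the grip in N (left out, the last holds). Time passes only in rows, so rows that do not move let the fingers close. It gives the time, the measured TCP pose, the force and the opening at its end, in the units of the state.
- manip.get_obs(): the state, without advancing time (a new reading comes with each control period).
- manip.camera(name): name is "scene" or "top" or "wrist"; returns the picture (384x512x3 uint8, red, green, blue); there is no depth.
- manip.camera_info(name): a dict with "vfov" (degrees; the focal length in pixels is half the picture's height over the tangent of half this angle, whatever the lens; pixels are square), "cx", "cy" (the principal point, pixels), "dist_coeffs" ([k1, k2, p1, p2, k3] as OpenCV has them; the pictures are not rectified), "pose" (4x4, takes a point from camera to world coordinates). Camera axes: x right, y down, z forward; pixel columns grow to the right and rows downward; lengths in m; the calibration is good to about 2 mm. A picture is of the moment at which its call begins: read the wrist's pose just before it. camera_info takes no time and is no camera call; for the wrist camera it gives the pose at the moment of the call.
- manip.hand_in(): hands the job in, once; it reports no verdict.
Trained networks look in the newest picture that a camera, given by its name, has taken for a name from the list of things; names that differ only in an ending like _2 or _b are one class to them, and where a whole thing is asked for, a point or a joint stands for the part that bears it (a point fixed in the world has none). Each returns a list of dicts, best first, with "confidence" (0 to 1); they miss things now and then, are a little off and sometimes report something else, mostly with a low value. They report only what shows in the picture. A call takes as long as a camera call. They do not tell look-alikes from the thing itself.
- manip.regions_of(query, camera): "mask" (384x512 bool, what is visible of it) and "rect" ([left, top, right, bottom] in pixels, round what is visible of it).
- manip.pinpoint(query, camera): "pixel" ([row, column] in pixels: a listed point, or the origin of a listed thing).
The state is a dict: "clock": time; "joint_pos": joint angles; "joint_velocities": joint speeds; "tau": joint torques, N m; "position": TCP position; "ee_rot": TCP orientation; "ft_force": force on the tool from outside, world axes, zero at the start; "torque": the same for the moment, N m; "grip_width": opening from 0.0 (shut) to 1.0 (fully open).
Only numpy, scipy, OpenCV 4.12 (cv2) and the standard library are available. Lean on these libraries where they do the work, as an engineer would, in place of code of your own. Each camera call takes 0.05 s, during which the arm holds its last target.

## Task

The microplate shuttle is still locked for transport by the spring clip on its guide rod. Slide the wedge along the rod and under the clip's crown to ease the clip off, without pulling at the seated clip with the fingers, and put clip and wedge in the steel tray. Finish with the freed carriage slid all the way home, over the place where the clip sat and up against the end blocks, and with the vials and the microplate left where they are.

Things in the scene. Friction and masses are not known exactly. Their poses are not given: they have to be found in the camera images.
- stage: microplate shuttle, fixed to the bench; aluminium base 210 x 265 x 12 mm, origin at the bench, 5 mm in -x of the base's middle. Two steel guide rods, 24 mm thick, run along its y axis at x +75 mm (clip rod) and x -45 mm, tops 76 mm above the bench. End blocks hold them, 34 mm wide and 70 mm high (6 mm lower than the rods' tops): home blocks at y -124 to -99 mm, far blocks at y +100 to +125 mm
- rod_top (a point): point on top of the clip rod, above the middle of the seated clip's length: x +75, y -31.5, z 76 mm in the stage's frame; does not move, axes as the stage's. From the clip to the home blocks, 60 mm, the rod is bare
- clip_seat (a point): point on the clip rod's axis where the seated clip's centre lies: x +75, y -31.5, z 64 mm in the stage's frame; does not move
- clip_center (a point): centre of the dark spring-steel clip (40 g): a saddle over the rod, 14 mm long along the rod (its y), 39 mm wide over the jaws, 49 mm over the flared feet, 58 mm high. On the rod's axis while seated, feet 34 mm below it. Two sprung jaws with beads grip the rod from below, in a shallow groove. Lifting it off takes about 10 N; it snaps past the rod's widest line after 8 mm and is free after 18 mm
- clip_crown (a point): middle of the underside of the clip's flat crown, 19 mm above the clip's centre. While the clip is seated a window about 6 mm high and 25 mm wide is open between rod and crown, right through along the rod. The crown is 5 mm thick. Off the rod, the gap between the jaws' beads, 27 mm below this point, is 12 mm
- wedge_grip (a point): centre of the white acetal wedge's handle, 75 mm long (its x), 22 mm wide, 36 mm high, 18 mm above the flat underside. The blade, 10 mm wide, points to +x, flush below. From this point in +x: handle ends at 37.5 mm, level saddle 24.5 mm high to 57.5 mm (holds a clip that has ridden up), crest 26 mm high at 60.5 mm, straight ramp to the 2.5 mm thick tip at 115.5 mm. 50 to 100 g
- wedge_tip (a point): front edge of the wedge's blade, 1 mm above its underside, 115.5 mm from the handle's centre. The wedge starts flat on the bench. Pushing it under the seated clip takes 5 to 8 N
- tray: fixed stainless parts tray, 250 (x) x 170 (y) mm outside, walls 25 mm high and 4 mm thick, floor about 4 mm thick; origin at the bench under its middle
- carriage (a joint): travel of the carriage along the rods in the stage's -y: 0 m locked (as found), 0.075 m fully home; stiff, about 2 N. It carries an empty microplate nest and, on the clip rod, a fork 16 mm thick that is open above, 27 mm between its cheeks (96 mm high), whose face at y -24 mm backs the clip: the wedge's blade can run on along the rod's top through the fork
- knob_grip (a point): grip point of the carriage's black push post, an upright cylinder 16 mm thick standing 30 mm high on the carriage plate (plate's top 90 mm, post's top 120 mm above the bench); on its axis, 107 mm above the bench, at x -24, y -12 mm in the stage's frame when locked; moves with the carriage
- vial_a: bystander: clear glass vial with metal cap, 28 mm thick, 60 mm high, origin under its foot
- vial_b: bystander: clear glass vial with grey cap, 28 mm thick, 60 mm high, origin under its foot
- vial_amber: bystander: amber glass vial with black cap, 25 mm thick, 62 mm high, origin under its foot
- microplate: bystander: white microplate, 86 x 128 mm, 15 mm high, origin under its middle
Things that resemble listed ones, but are neither listed nor needed, are in the scene too. Several things look just like the part that bears wedge_grip: the one meant starts nearest to the robot's base. What is shaped like the part that bears clip_center but purple is not meant.

How it is judged:
By the outcome, as a careful person would: the job done as asked, in the order asked, and still so for the second after the job is handed in, with the robot touching nothing.
It also fails if it takes over 66 s, if anything falls off the work surface, if the arm or the gripper's body presses on something with over 40 N, if the wrist force passes 120 N, or if a joint passes its speed limit or range.

## Working session

There is one attempt and no reset: what is moved stays moved. The work goes in short steps, Python scripts to look and compute and a tool call to move; the robot and the scene stay as the last step left them, time stands still between calls to the robot, and variables do not carry over. Pictures are saved under pics/ and viewed, and the job is handed in when it is done.

Besides the shell and the picture viewer there is one more tool, called after "Call:" by a JSON object that holds its "api" and its "payload". arm_command: Moves the arm, as the interface text tells. Its arguments: {"type":"object","properties":{"moves":{"type":"array","items":{"type":"array","items":{"type":"array","items":{"type":"number"}}}},"force":{"type":"number"}},"required":["moves"]}

```bash
mkdir -p pics; cat > h.py <<'E'
import numpy as np, cv2
from workcell import manip
from scipy.spatial.transform import Rotation as R
def K(i):
    f=192/np.tan(np.radians(i['vfov'])/2); return np.array([[f,0,i['cx']],[0,f,i['cy']],[0,0,1.]])
def ray(i,px): # px (row,col)
    p=cv2.undistortPoints(np.array([[[px[1],px[0]]]],float),K(i),np.array(i['dist_coeffs'],float))[0,0]
    T=np.array(i['pose']); d=T[:3,:3]@np.array([p[0],p[1],1.]); return T[:3,3],d
def atz(i,px,z):
    o,d=ray(i,px); return o+d*(z-o[2])/d[2]
def proj(i,P):
    T=np.linalg.inv(np.array(i['pose'])); rv=cv2.Rodrigues(T[:3,:3])[0]
    return cv2.projectPoints(np.array(P,float).reshape(-1,1,3),rv,T[:3,3],K(i),np.array(i['dist_coeffs'],float))[0].reshape(-1,2)[:,::-1]
def tri(rs):
    A=0;b=0
    for o,d in rs:
        d=d/np.linalg.norm(d);M=np.eye(3)-np.outer(d,d);A=A+M;b=b+M@o
    return np.linalg.solve(A,b)
def save(n,im,s=1.5):
    cv2.imwrite('pics/'+n,cv2.resize(im[:,:,::-1],None,fx=s,fy=s,interpolation=cv2.INTER_CUBIC))
E
python3 - <<'E'
from h import *
np.set_printoptions(precision=4,suppress=True)
print(manip.get_obs())
for c in ['scene','top','wrist']:
    i=manip.camera_info(c); print(c,i)
    save(c+'0.png',manip.camera(c))
E
```

```text
{'clock': 0.0, 'joint_pos': array([ 1.2464,  0.3329, -0.0647,  1.4609,  0.0216,  1.3499, -0.0885]), 'joint_velocities': array([ 0.0002, -0.0007, -0.0008, -0.0016,  0.0006,  0.0004,  0.0023]), 'tau': array([  0.0013, -62.5447,   0.0494, -39.1606,   0.016 ,   0.01  ,
         0.    ]), 'position': array([ 0.1857, -0.5965,  0.3031]), 'ee_rot': array([-0.699 , -0.1068,  0.6992, -0.1058]), 'ft_force': array([0.6548, 0.6583, 0.4831]), 'torque': array([-0.0141, -0.0537, -0.0169]), 'grip_width': 0.9976777269665009}
scene {'vfov': 53.92530086285754, 'cx': 249.02117533304684, 'cy': 188.8037970833202, 'dist_coeffs': array([-0.019,  0.   ,  0.   ,  0.   ,  0.   ]), 'pose': array([[ 0.8083,  0.3951, -0.4366,  1.1136],
       [ 0.5888, -0.5479,  0.5942, -0.6101],
       [-0.0044, -0.7374, -0.6755,  0.8645],
       [ 0.    ,  0.    ,  0.    ,  1.    ]])}
top {'vfov': 46.971171102903845, 'cx': 246.48775829091235, 'cy': 192.64330358419843, 'dist_coeffs': array([-0.1599,  0.    ,  0.    ,  0.    ,  0.    ]), 'pose': array([[-0.0154, -0.9967,  0.0799,  0.5109],
       [-0.9998,  0.0145, -0.0126,  0.0655],
       [ 0.0114, -0.0801, -0.9967,  1.3319],
       [ 0.    ,  0.    ,  0.    ,  1.    ]])}
wrist {'vfov': 71.24334775122351, 'cx': 256.08817257826155, 'cy': 188.70565156363114, 'dist_coeffs': array([-0.031,  0.   ,  0.   ,  0.   ,  0.   ]), 'pose': array([[ 0.2969, -0.9052, -0.304 ,  0.2647],
       [-0.9549, -0.2818, -0.0937, -0.5729],
       [-0.0009,  0.3181, -0.9481,  0.3726],
       [ 0.    ,  0.    ,  0.    ,  1.    ]])}
```

View pics/scene0.png

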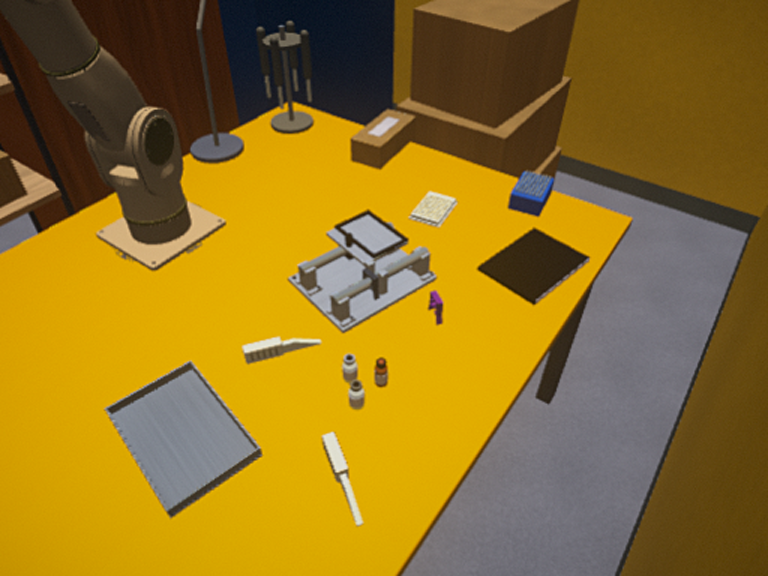

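View pics/top0.png

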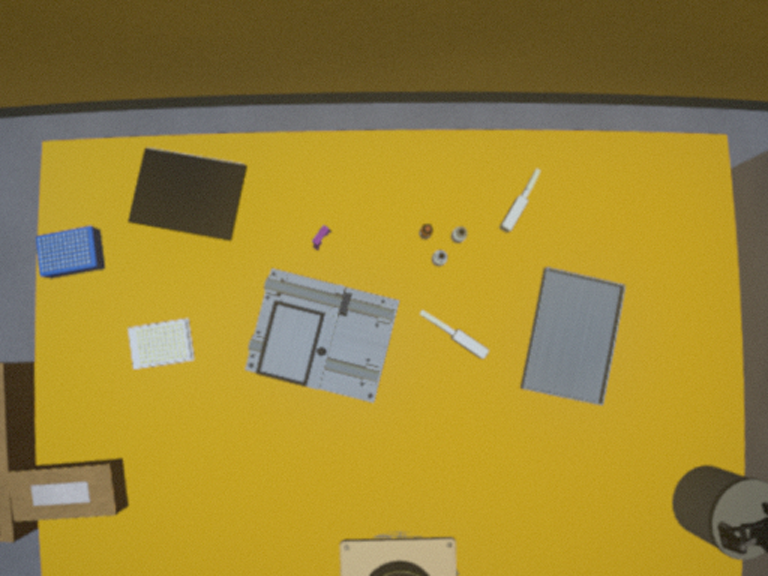

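```bash
python3 - <<'E'
from h import *
np.set_printoptions(precision=4,suppress=True)
I={c:manip.camera_info(c) for c in ['scene','top']}
Z=dict(stage=0,clip_center=.064,clip_crown=.083,rod_top=.076,wedge_grip=.018,wedge_tip=.001,tray=0,knob_grip=.107,vial_a=0,vial_amber=0,microplate=0)
for q in Z:
  for c in I:
    for d in manip.pinpoint(q,c)[:5]:
        print(q,c,round(d['confidence'],2),np.round(d['pixel']),atz(I[c],d['pixel'],Z[q]))
print(manip.get_obs()['clock'])
E
```

```text
stage scene 0.98 [184. 240.] [0.5158 0.1537 0.    ]
stage scene 0.59 [185. 248.] [0.5421 0.165  0.    ]
stage top 0.59 [225. 212.] [0.5215 0.1524 0.    ]
stage top 0.29 [205. 230.] [0.5807 0.099  0.    ]
clip_center scene 0.6 [233. 172.] [ 0.5311 -0.1797  0.064 ]
clip_center scene 0.5 [186. 247.] [0.583  0.1031 0.064 ]
clip_center scene 0.48 [204. 288.] [0.7307 0.1103 0.064 ]
clip_center top 0.66 [204. 231.] [0.5805 0.0939 0.064 ]
clip_center top 0.53 [158. 217.] [0.7148 0.1331 0.064 ]
clip_crown scene 0.59 [199. 290.] [0.7334 0.1121 0.083 ]
clip_crown scene 0.54 [182. 244.] [0.578  0.0948 0.083 ]
clip_crown scene 0.33 [162. 233.] [0.4885 0.1535 0.083 ]
clip_crown top 0.62 [155. 213.] [0.7195 0.1432 0.083 ]
clip_crown top 0.46 [202. 231.] [0.5856 0.0934 0.083 ]
clip_crown top 0.4 [172. 290.] [ 0.6672 -0.0751  0.083 ]
rod_top scene 0.84 [186. 248.] [0.5956 0.0923 0.076 ]
rod_top top 0.7 [227. 105.] [0.5196 0.4585 0.076 ]
rod_top top 0.63 [200. 231.] [0.5909 0.0929 0.076 ]
wedge_grip scene 0.98 [232. 170.] [ 0.489  -0.1541  0.018 ]
wedge_grip scene 0.82 [303. 222.] [ 0.7608 -0.2464  0.
[... 710 characters left out ...]
.] [ 0.7168 -0.1279  0.    ]
vial_a scene 0.56 [255. 234.] [ 0.683  -0.0996  0.    ]
vial_a top 0.72 [224. 378.] [ 0.5148 -0.3541  0.    ]
vial_a top 0.68 [228. 312.] [ 0.5067 -0.1475  0.    ]
vial_a top 0.63 [160. 307.] [ 0.7142 -0.1367  0.    ]
vial_a top 0.57 [174. 291.] [ 0.6714 -0.0871  0.    ]
vial_a top 0.41 [230. 108.] [0.5085 0.4731 0.    ]
vial_amber scene 0.7 [255. 254.] [ 0.73   -0.0664  0.    ]
vial_amber scene 0.26 [254. 233.] [ 0.6809 -0.1002 -0.    ]
vial_amber top 0.67 [223. 382.] [ 0.5179 -0.3663  0.    ]
vial_amber top 0.64 [156. 284.] [ 0.728  -0.0661  0.    ]
microplate scene 0.75 [142. 290.] [0.5286 0.4623 0.    ]
microplate top 0.98 [229. 107.] [0.513 0.474 0.   ]
1.25
```

Candidates for the wedge: the near one at top px (col 313, row 224) and a far one at (col 339, row 141). The near one is closest to the base. The dark clip is on the stage at (231, 202), and the purple one at (213, 157) is the decoy. I'll hover over the near wedge for a close look.

Call:
{"api": "arm_command", "payload": {"moves": [[[0,0,-0.76,-0.98,0],[0,0,-0.76,-0.98,0],[0,0,-0.76,-0.98,0],[0,0,-0.76,-0.98,0],[0,0,-0.76,-0.98,0],[0,0,-0.76,-0.98,0],[0,0,-0.76,-0.98,0],[0,0,-0.76,-0.98,0],[0,0,-0.76,-0.98,0],[0,0,-0.76,-0.98,0],[0,0,-0.76,-0.98,0],[0,0,-0.76,-0.98,0]]]}}

```text
clock: 2.25
position: [0.3994, -0.2903, 0.3042]
ee_rot: [0.699, 0.106, -0.699, 0.106]
ft_force: [0.2, 0.1, -0.1]
grip_width: 0.997
```

Call:
{"api": "arm_command", "payload": {"moves": [[[0,0,-0.76,-0.98,0],[0,0,-0.76,-0.98,0],[0,0,-0.76,-0.98,0],[0,0,-0.76,-0.98,0],[0,0,-0.76,-0.98,0],[0,0,-0.76,-0.98,0],[0,0,0,0,-6.7],[0,0,0,0,-6.7],[0,0,0,0,-6.7],[0,0,0,0,-6.7],[0,0,0,0,-6.7],[0,0,0,0,-6.5]]]}}

```text
clock: 3.25
position: [0.5052, -0.1391, 0.304]
ee_rot: [0.62, 0.341, -0.62, 0.341]
ft_force: [0.0, 1.0, 0.1]
grip_width: 1.003
```

```bash
cat >> h.py <<'E'
def tool():
    o=manip.get_obs(); r=R.from_quat(o['ee_rot']).as_matrix(); return np.array(o['position']),r,o
def show(n,c='wrist',s=1.5):
    i=manip.camera_info(c); im=manip.camera(c); save(n,im,s); return i,im
E
python3 - <<'E'
from h import *
np.set_printoptions(precision=4,suppress=True)
p,r,o=tool(); print(o['clock'],p,r,o['joint_pos'],o['ft_force'])
i,im=show('w1.png')
Z=dict(wedge_grip=.018,wedge_tip=.001,clip_crown=.083,rod_top=.076,knob_grip=.107)
for q in Z:
    for d in manip.pinpoint(q,'wrist')[:2]: print(q,round(d['confidence'],2),np.round(d['pixel'],1),atz(i,d['pixel'],Z[q]))
E
```

```text
3.25 [ 0.5052 -0.1391  0.304 ] [[ 0.0002  0.8446 -0.5354]
 [-0.0002 -0.5354 -0.8446]
 [-1.      0.0003  0.0001]] [ 0.6935  0.1511 -0.5597  1.7019  0.083   1.312  -0.4474] [0.0273 0.9786 0.0798]
wedge_grip 0.98 [166.1 259.6] [ 0.5075 -0.1468  0.018 ]
wedge_grip 0.7 [129.1 467.3] [ 0.768  -0.2515  0.018 ]
wedge_tip 0.87 [ 79.7 262.5] [ 0.5699 -0.0551  0.001 ]
rod_top 0.56 [ 67.7 391.8] [ 0.685 -0.119  0.076]
```

View pics/w1.png

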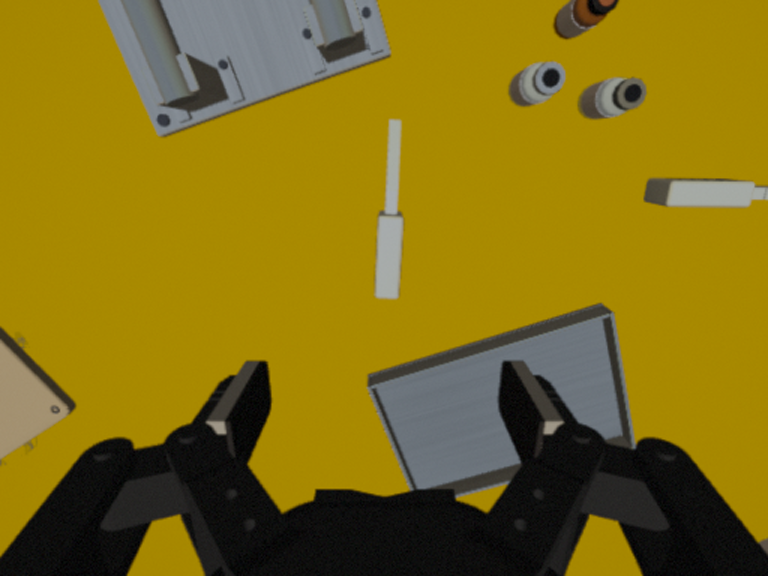

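The near wedge sits at about (262, 170) px in the native wrist view, with the blade pointing up toward the stage. The far look-alike is at (467, 129). I'm measuring the near wedge's axis from a close crop.

```bash
python3 - <<'E'
from h import *
np.set_printoptions(precision=4,suppress=True)
i=manip.camera_info('wrist'); im=manip.camera('wrist')
g=im.astype(int); m=((g[:,:,2]>110)&(g.min(2)>100)).astype(np.uint8)
sub=np.zeros_like(m); sub[70:205,240:280]=m[70:205,240:280]
ys,xs=np.nonzero(sub); print(ys.min(),ys.max())
# handle rows
for r in list(range(78,202,8)):
    x=xs[ys==r]; 
    if len(x): print(r,x.min(),x.max())
cv2.imwrite('pics/crop1.png',cv2.resize(im[60:215,200:320,::-1],None,fx=4.8,fy=3.8,interpolation=cv2.INTER_CUBIC))
E
```

```text
80 198
86 259 266
94 258 265
102 258 265
110 258 265
118 257 264
126 257 264
134 257 264
142 256 264
150 252 267
158 252 267
166 251 267
174 251 266
182 251 266
190 251 265
198 252 264
```

View pics/crop1.png

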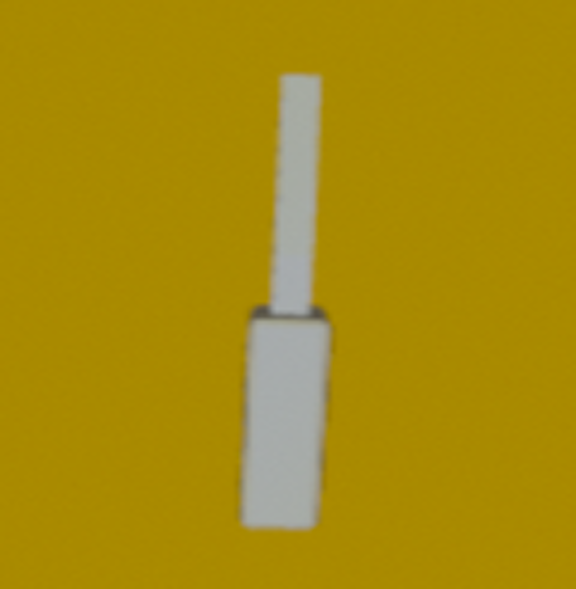

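```bash
python3 - <<'E'
from h import *
np.set_printoptions(precision=4,suppress=True)
i=manip.camera_info('wrist'); p,r,o=tool()
H=[atz(i,(y,x),.036) for x,y in [(252.3,144.2),(268.5,144.2),(265.8,198.7),(250.2,198.7)]]
T=[atz(i,(y,x),.0025) for x,y in [(258.5,79.5),(267,79.6)]]
f=(H[0]+H[1])/2;b=(H[2]+H[3])/2;t=(T[0]+T[1])/2;c=(f+b)/2
print('len',np.linalg.norm(f-b),'w',np.linalg.norm(H[0]-H[1]),np.linalg.norm(H[2]-H[3]),'tipw',np.linalg.norm(T[0]-T[1]))
print('c',c,'tip',t,'d',np.linalg.norm((t-c)[:2]))
yaw=np.degrees(np.arctan2(*(t-c)[1::-1])); print('yaw',yaw, 'hyaw',np.degrees(np.arctan2(*(f-b)[1::-1])),'tool fwd yaw',np.degrees(np.arctan2(-r[1,2],-r[0,2])))
# tool coords relative TCP
for n,P in [('c',c),('t',t)]: print(n,r.T@(P-p))
print(manip.get_obs()['clock'])
E
```

```text
len 0.07334838578015895 w 0.020396585420643664 0.020983614676919986 tipw 0.010968713642815714
c [ 0.5046 -0.1496  0.036 ] tip [ 0.5708 -0.0557  0.0025] d 0.11493968272973416
yaw 54.81884370201172 hyaw 54.8933427010615 tool fwd yaw 57.14732291321707
c [0.2679 0.0051 0.0091]
t [ 0.3014  0.0098 -0.1057]
3.6
```

Call:
{"api": "arm_command", "payload": {"moves": [[[0.0,0,0.2,0.36,2.3],[0.3,0.9,0,0,0],[0.3,0.9,0,0,0],[0.3,0.9,0,0,0],[0.3,0.9,0,0,0],[0.3,0.9,0,0,0],[0.3,0.9,0,0,0],[0.3,0.9,0,0,0],[0.3,0.9,0,0,0],[0.3,0.9,0,0,0],[0.3,0.5,0,0,0],[0.3,0,0,0,0]]]}}

```text
clock: 4.6
position: [0.503, -0.1497, 0.0864]
ee_rot: [-0.627, -0.327, 0.629, -0.325]
ft_force: [-0.8, 0.1, -0.1]
grip_width: 0.699
```

```bash
python3 - <<'E'
from h import *
np.set_printoptions(precision=4,suppress=True)
p,r,o=tool(); print(o['clock'],p,o['ft_force'],np.degrees(np.arctan2(-r[1,2],-r[0,2])))
i,im=show('w2.png')
E
```

```text
4.6 [ 0.503  -0.1497  0.0864] [-0.7685  0.1402 -0.0866] 54.85490671607882
```

View pics/w2.png

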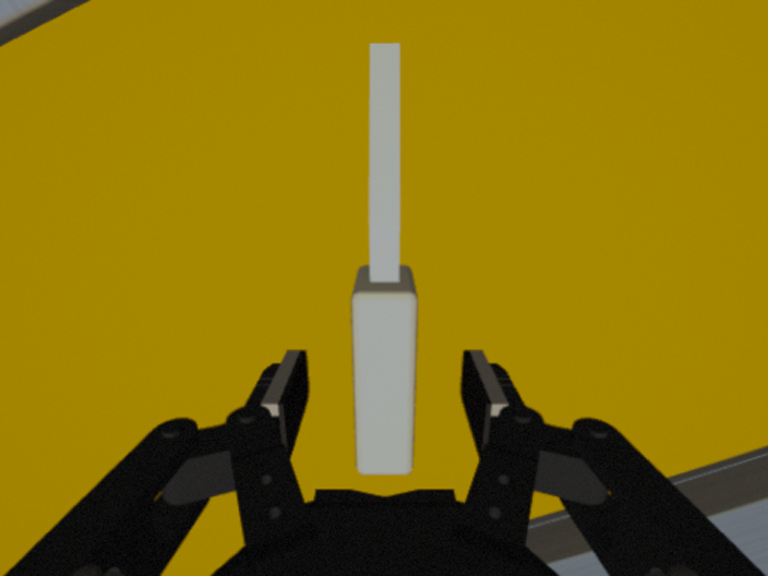

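The wedge is centred between the pads at (257, 250) native. Lowering and gripping.

Call:
{"api": "arm_command", "payload": {"moves": [[[0.3,0.34,0,0,0],[0.6,0,0,0,0],[1,0,0,0,0],[1,0,0,0,0],[1,0,0,0,0],[1,0,0,0,0],[1,0,0,0,0],[1,0,0,0,0]]], "force": 60}}

```text
clock: 5.32
position: [0.5051, -0.1496, 0.0813]
ee_rot: [0.628, 0.326, -0.627, 0.327]
ft_force: [-1.4, -0.2, 7.2]
grip_width: 0.248
```

Call:
{"api": "arm_command", "payload": {"moves": [[[1,-0.4,0,0,0],[1,-0.8,0,0,0],[1,-0.8,0,0,0],[1,-0.8,0,0,0],[1,-0.8,-0.23,-0.8,0],[1,-0.8,-0.23,-0.8,0],[1,-0.8,-0.23,-0.8,0],[1,-0.8,-0.23,-0.8,0],[1,-0.8,-0.23,-0.8,-5.5],[1,0,0,0,-5.5],[1,0,0,0,-5.5],[1,0,0,0,-5.5]]]}}

```text
clock: 6.32
position: [0.5383, -0.0504, 0.2514]
ee_rot: [0.552, 0.441, -0.552, 0.442]
ft_force: [0.7, 0.0, -0.3]
grip_width: 0.244
```

```bash
python3 - <<'E'
from h import *
np.set_printoptions(precision=4,suppress=True)
p,r,o=tool(); print(o['clock'],p,o['ft_force'],np.degrees(np.arctan2(-r[1,2],-r[0,2])),o['grip_width'],o['joint_velocities'])
i,im=show('w3.png')
Z=dict(wedge_tip=p[2]-.0813+.001,clip_crown=.083,rod_top=.076,knob_grip=.107,stage=0)
for q in Z:
    for d in manip.pinpoint(q,'wrist')[:2]: print(q,round(d['confidence'],2),np.round(d['pixel'],1),atz(i,d['pixel'],Z[q]))
np.save('w3.npy',im); import pickle; pickle.dump((i,p,r),open('w3.pkl','wb'))
E
```

```text
6.3167 [ 0.5383 -0.0504  0.2514] [ 0.6912  0.0333 -0.2504] 77.32832323049853 0.24383701285158363 [ 0.1247  0.0315 -0.1342  0.0018  0.045   0.0068  1.1124]
wedge_tip 0.78 [ 30.3 251.2] [0.5619 0.0612 0.1711]
wedge_tip 0.73 [286.1 503.3] [ 0.6988 -0.1284  0.1711]
clip_crown 0.95 [  2.8 277. ] [0.5885 0.0944 0.083 ]
rod_top 0.94 [  5.7 273. ] [0.586 0.095 0.076]
```

View pics/w3.png

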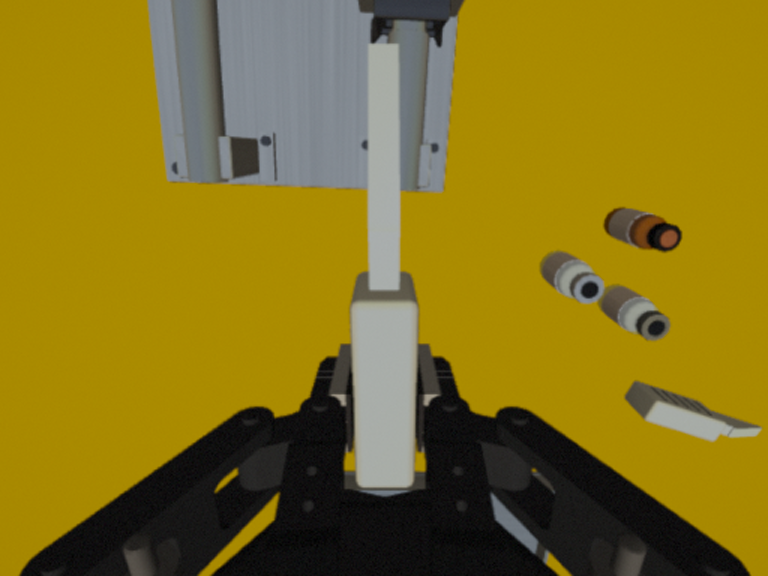

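Call:
{"api": "arm_command", "payload": {"moves": [[[1,-0.5,0,0.8,0],[1,-0.5,0,0.8,0],[1,-0.5,0,0.8,0],[1,-0.5,0,0.8,0],[1,0,0,0,0],[1,0,0,0,0],[1,0,0,0,0]]]}}

```text
clock: 7.2
position: [0.5203, -0.1282, 0.3001]
ee_rot: [0.554, 0.44, -0.554, 0.44]
ft_force: [0.2, 0.1, -2.0]
grip_width: 0.248
```

```bash
python3 - <<'E'
from h import *
import pickle
np.set_printoptions(precision=4,suppress=True)
p,r,o=tool(); print(o['clock'],p,np.degrees(np.arctan2(-r[1,2],-r[0,2])),o['joint_velocities'])
i,im=show('w4.png')
Z=dict(wedge_tip=p[2]-.0813+.001,clip_crown=.083,rod_top=.076,stage=0)
for q in Z:
    for d in manip.pinpoint(q,'wrist')[:2]: print(q,round(d['confidence'],2),np.round(d['pixel'],1),atz(i,d['pixel'],Z[q]))
pickle.dump((i,im,p,r),open('w4.pkl','wb'))
cv2.imwrite('pics/w4c.png',cv2.resize(im[0:190,90:310,::-1],None,fx=3.5,fy=3.1,interpolation=cv2.INTER_CUBIC))
t=manip.camera('top')
cv2.imwrite('pics/t4c.png',cv2.resize(t[165:285,150:290,::-1],None,fx=5,fy=5,interpolation=cv2.INTER_CUBIC))
E
```

```text
7.2 [ 0.5203 -0.1282  0.3001] 76.95942196604132 [-0.0117  0.0061 -0.0108  0.0073  0.0001 -0.0017  0.0067]
wedge_tip 0.69 [222.3 495.3] [ 0.6707 -0.1542  0.2198]
wedge_tip 0.61 [ 32.1 254.2] [ 0.5458 -0.0178  0.2198]
```

View pics/w4c.png

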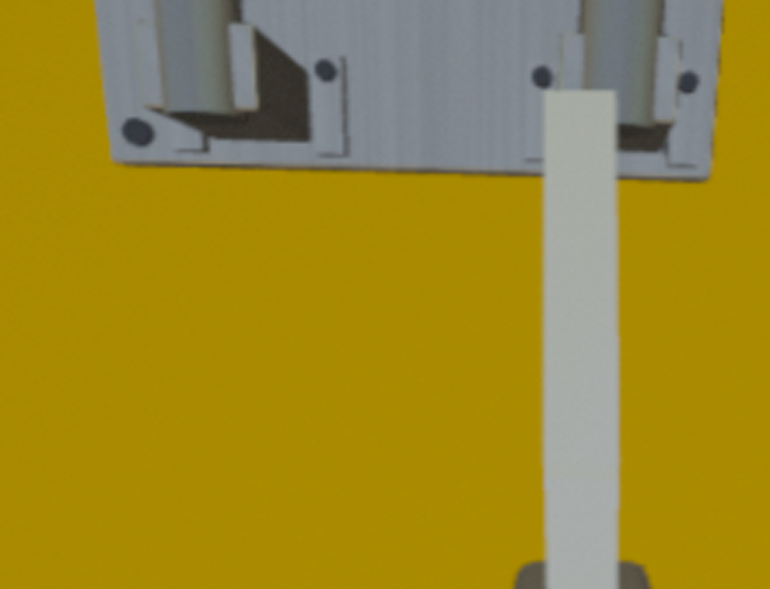

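View pics/t4c.png

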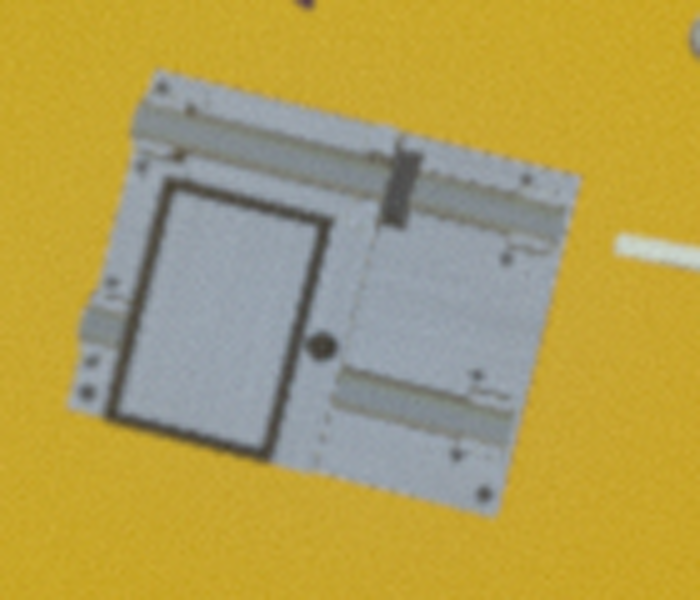

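```bash
python3 - <<'E'
from h import *
import pickle
np.set_printoptions(precision=4,suppress=True)
i,im,p,r=pickle.load(open('w4.pkl','rb')); t=manip.camera_info('top')
def fit(loc,W):
    A=loc[:,:2];B=W[:,:2];a=A-A.mean(0);b=B-B.mean(0)
    th=np.arctan2((a[:,0]*b[:,1]-a[:,1]*b[:,0]).sum(),(a*b).sum())
    M=np.array([[np.cos(th),-np.sin(th)],[np.sin(th),np.cos(th)]]);o=B.mean(0)-M@A.mean(0)
    return np.degrees(th),o,M,B-(A@M.T+o)
loc=np.array([[.110,.1325],[.110,-.1325],[-.100,-.1325],[-.100,.1325]])
W=np.array([atz(t,(165+y/5,150+x/5),.012) for x,y in [(157,70),(582,176),(497,516),(67,410)]])
th,o,M,e=fit(loc,W);print('top',th,o);print(e);print('clip',M@[.075,-.0315]+o, 'axis',M@[0,1])
lw=np.array([[-.1,-.1325],[.11,-.1325]])
for z,c in [(.012,[(113,157),(713,173)]),(0.0,[(113,163),(710,180)])]:
    W2=np.array([atz(i,(y/3.1,90+x/3.5),z) for x,y in c]); th2,o2,M2,e2=fit(lw,W2)
    print('wrist',z,th2,o2,np.linalg.norm(W2[1]-W2[0]),'clip',M2@[.075,-.0315]+o2)
E
```

```text
top -14.848838376392239 [0.5209 0.1454]
[[-0.0004 -0.0012]
 [-0.0001  0.0003]
 [ 0.0012  0.0006]
 [-0.0007  0.0002]]
clip [0.5853 0.0957] axis [0.2563 0.9666]
wrist 0.012 -14.941420787459947 [0.5241 0.1458] 0.20864385183755385 clip [0.5885 0.096 ]
wrist 0.0 -15.049955493592796 [0.5217 0.1457] 0.21500218240534366 clip [0.5859 0.0958]
```

```bash
python3 - <<'E'
from h import *
import pickle
np.set_printoptions(precision=4,suppress=True)
i,im,p,r=pickle.load(open('w4.pkl','rb'))
u=p[2]-.0813
L=atz(i,(90/3.1,90+544/3.5),u+.0025);Rr=atz(i,(90/3.1,90+616/3.5),u+.0025)
tip=(L+Rr)/2; print('tip w',np.linalg.norm(L-Rr),'tool',r.T@(tip-p))
# blade edges at crop y 540 : 545..618 -> saddle region z u+.0245
cv2.imwrite('pics/w4d.png',cv2.resize(im[0:384,200:310,::-1],None,fx=4,fy=1.5,interpolation=cv2.INTER_CUBIC))
for (x1,x2,y,z) in [(372,402,289,.0245),(352,417,305,.036),(357,414,486,.036)]: pass
E
```

```text
tip w 0.010098385697129139 tool [ 0.0788  0.0007 -0.1143]
```

View pics/w4.png

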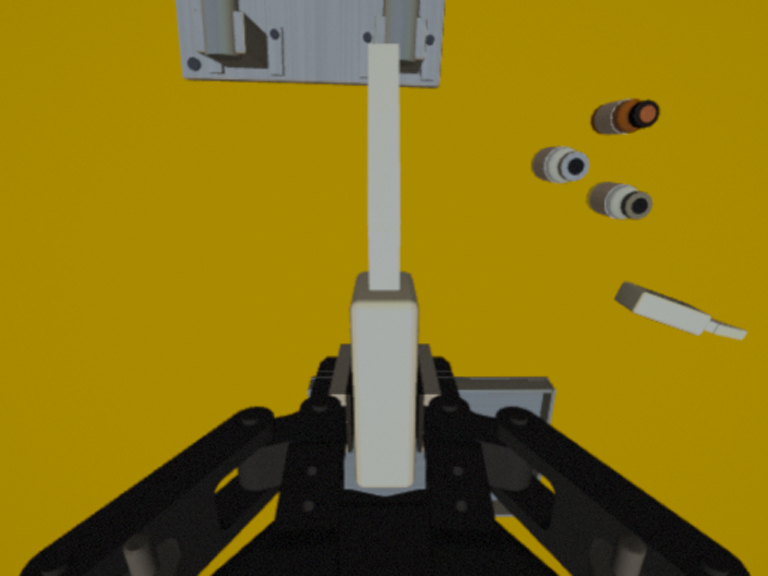

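Call:
{"api": "arm_command", "payload": {"moves": [[[1,0,0,0,2.0],[1,0.5,0.05,-0.6,0],[1,0.8,0.05,-0.6,0],[1,0.8,0.05,-0.6,0],[1,0.8,0.05,-0.6,0],[1,0.8,0.02,-0.6,0],[1,0.6,0,-0.4,0],[1,0,0,-0.29,0],[1,0,0,0,0],[1,0,0,0,0]]]}}

```text
clock: 8.33
position: [0.55, -0.0412, 0.1939]
ee_rot: [0.561, 0.43, -0.561, 0.431]
ft_force: [1.0, 0.0, -0.8]
grip_width: 0.25
```

```bash
python3 - <<'E'
from h import *
import pickle
np.set_printoptions(precision=4,suppress=True)
p,r,o=tool(); print(o['clock'],p,np.degrees(np.arctan2(-r[1,2],-r[0,2])),o['joint_velocities'],o['ft_force'])
i,im=show('w5.png'); pickle.dump((i,im,p,r),open('w5.pkl','wb'))
cv2.imwrite('pics/w5c.png',cv2.resize(im[0:170,150:360,::-1],None,fx=3.5,fy=3.5,interpolation=cv2.INTER_CUBIC))
s=manip.camera('scene')
cv2.imwrite('pics/s5c.png',cv2.resize(s[130:240,160:310,::-1],None,fx=5,fy=5,interpolation=cv2.INTER_CUBIC))
# expected pixels
M=R.from_euler('z',-14.95,degrees=True).as_matrix();org=np.array([.5222,.1456,0])
pts=np.array([[.075,-.0385,.076],[.075,-.099,.076],[.0625,-.0385,.083],[.0875,-.0385,.083]])@M.T+org
print(proj(i,pts)[:,::-1]); print((proj(i,pts)[:,::-1]-[150,0])*3.5)
print(r.T@(pts[0]-p))
E
```

```text
8.3333 [ 0.55   -0.0412  0.1939] 75.0279406821484 [ 0.0169 -0.0139  0.0093 -0.0044  0.0048 -0.0021  0.0023] [ 0.9649  0.0019 -0.781 ]
[[254.016    7.4332]
 [254.289  110.1208]
 [232.5263   3.6197]
 [275.3738   3.5927]]
[[364.0562  26.0161]
 [365.0114 385.4229]
 [288.8421  12.669 ]
 [438.8083  12.5746]]
[ 0.1179 -0.0003 -0.1348]
```

View pics/w5c.png

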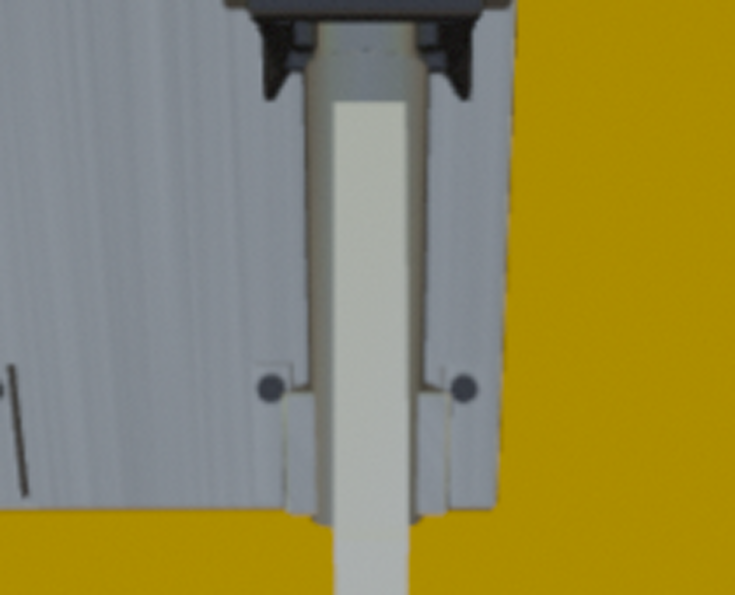

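View pics/s5c.png

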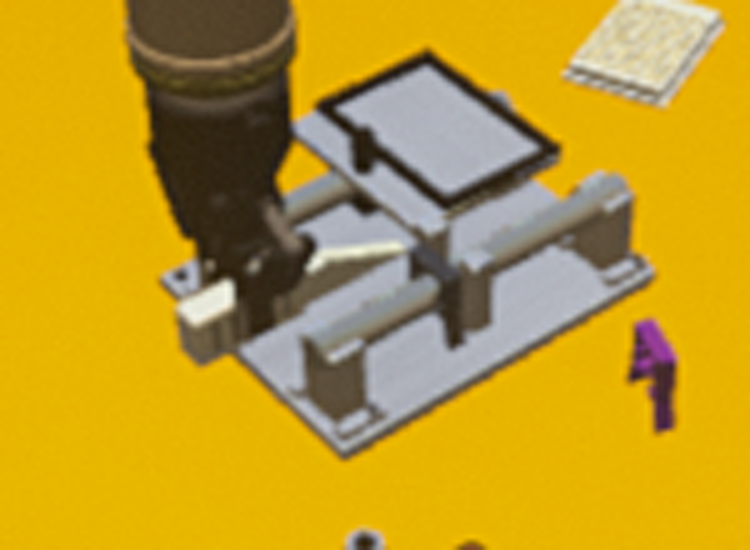

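Call:
{"api": "arm_command", "payload": {"moves": [[[1,0.4,-0.036,0,0],[1,0.5,0,0,0],[1,0.3,0,0,0],[1,0.15,0,0,0],[1,0,0,0,0],[1,0,0,0,0]]]}}

```text
clock: 8.93
position: [0.5486, -0.041, 0.1589]
ee_rot: [-0.561, -0.431, 0.561, -0.43]
ft_force: [-0.5, 0.4, 0.3]
grip_width: 0.246
```

```bash
python3 - <<'E'
from h import *
import pickle
np.set_printoptions(precision=4,suppress=True)
p,r,o=tool(); print(o['clock'],p,np.degrees(np.arctan2(-r[1,2],-r[0,2])),o['ft_force'])
i,im=show('w6.png')
cv2.imwrite('pics/w6c.png',cv2.resize(im[0:170,150:360,::-1],None,fx=3.5,fy=3.5,interpolation=cv2.INTER_CUBIC))
s=manip.camera('scene')
cv2.imwrite('pics/s6c.png',cv2.resize(s[130:240,160:310,::-1],None,fx=5,fy=5,interpolation=cv2.INTER_CUBIC))
E
```

```text
8.9333 [ 0.5486 -0.041   0.1589] 74.99422110154899 [-0.537   0.4106  0.3285]
```

View pics/w6c.png

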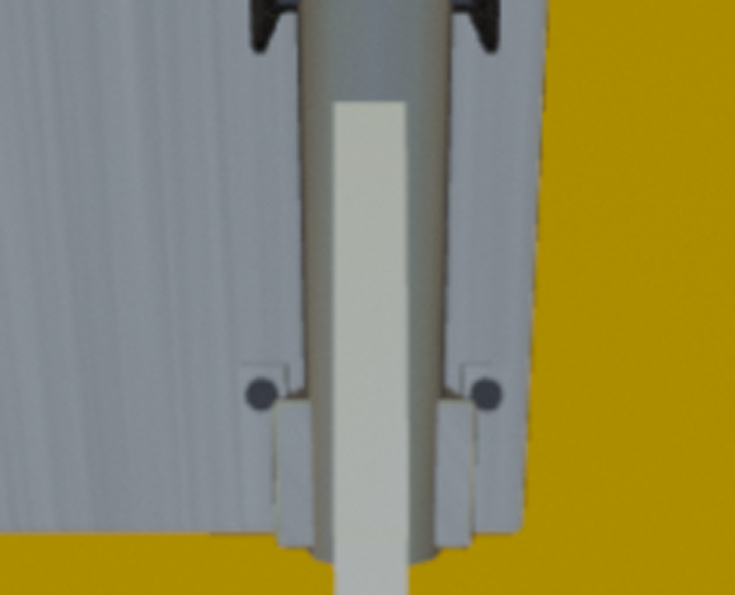

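View pics/s6c.png

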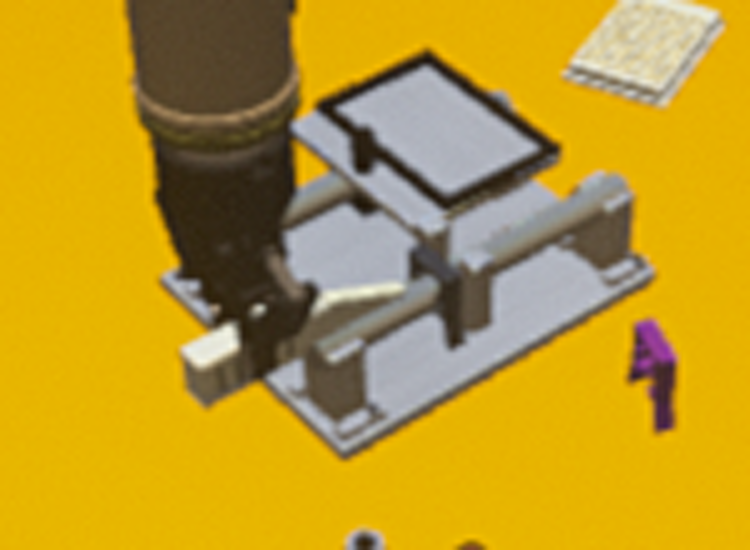

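Call:
{"api": "arm_command", "payload": {"moves": [[[1,0.03,0.026,0,0],[1,0,0,-0.2,0],[1,0,0,-0.2,0],[1,0,0,-0.2,0],[1,0,0,-0.2,0],[1,0,0,-0.2,0],[1,0,0,-0.2,0],[1,0,0,0,0],[1,0,0,0,0]]]}}

```text
clock: 9.78
position: [0.5568, -0.012, 0.158]
ee_rot: [-0.561, -0.431, 0.561, -0.43]
ft_force: [-0.3, -0.5, -3.6]
grip_width: 0.249
```

```bash
cat >> h.py <<'E'
MS=R.from_euler('z',-14.95,degrees=True).as_matrix();ORG=np.array([.5222,.1456,0])
E
cat > st.py <<'E'
from h import *
import sys
np.set_printoptions(precision=4,suppress=True)
n=sys.argv[1]
p,r,o=tool(); print(o['clock'],p,np.degrees(np.arctan2(-r[1,2],-r[0,2])),'f_local',MS.T@o['ft_force'],'local',MS.T@(p-ORG),'g',o['grip_width'])
im=manip.camera('wrist'); 
s=manip.camera('scene')
a=cv2.resize(im[:,:,::-1],(512,384)); b=cv2.resize(s[130:240,160:310,::-1],(524,384),interpolation=cv2.INTER_CUBIC)
cv2.imwrite('pics/%s.png'%n,cv2.resize(np.hstack([a[:,110:400],b]),None,fx=.98,fy=1.4))
E
python3 st.py a7
```

```text
9.7833 [ 0.5568 -0.012   0.158 ] 75.0289155016273 f_local [-0.1524 -0.5488 -3.6156] local [ 0.0741 -0.1434  0.158 ] g 0.24941296870685178
```

View pics/a7.png

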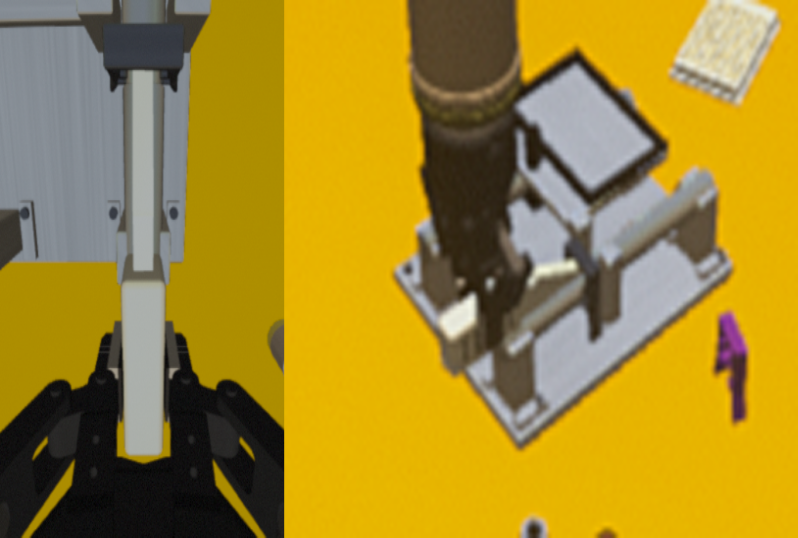

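Call:
{"api": "arm_command", "payload": {"moves": [[[1,0,0,-0.2,0],[1,0,0,-0.2,0],[1,0,0,-0.2,0],[1,0,0,-0.2,0],[1,0,0,-0.2,0],[1,0,0,-0.2,0],[1,0,0,-0.2,0],[1,0,0,0,0]]], "force": 80}}

```text
clock: 10.55
position: [0.5666, 0.0234, 0.1589]
ee_rot: [0.561, 0.431, -0.56, 0.431]
ft_force: [0.5, 0.7, -0.3]
grip_width: 0.24
```

```bash
python3 st.py a8
```

```text
10.55 [0.5666 0.0234 0.1589] 75.08149243013963 f_local [ 0.3487  0.8196 -0.2909] local [ 0.0745 -0.1066  0.1589] g 0.23950800027174993
```

View pics/a8.png

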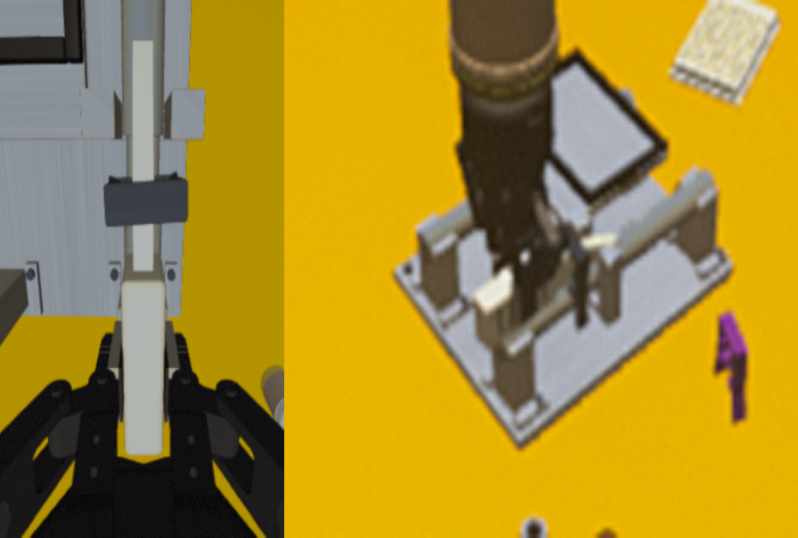

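```bash
python3 - <<'E'
from h import *
np.set_printoptions(precision=4,suppress=True)
p,r,o=tool(); i,im=show('w9.png')
cv2.imwrite('pics/w9c.png',cv2.resize(im[100:220,190:320,::-1],None,fx=5,fy=5,interpolation=cv2.INTER_CUBIC))
for z in (.102,.107):
  for row in (128,141,151,163): print(z,row, r.T@(atz(i,(row,256),z)-p))
s=manip.camera('scene'); cv2.imwrite('pics/s9c.png',cv2.resize(s[160:220,200:280,::-1],None,fx=9,fy=9,interpolation=cv2.INTER_CUBIC))
E
```

```text
0.102 128 [ 0.0567  0.0009 -0.0687]
0.102 141 [ 0.0567  0.0009 -0.0627]
0.102 151 [ 0.0567  0.0009 -0.058 ]
0.102 163 [ 0.0567  0.0009 -0.0521]
0.107 128 [ 0.0517  0.0009 -0.0692]
0.107 141 [ 0.0517  0.0009 -0.0634]
0.107 151 [ 0.0517  0.0009 -0.0589]
0.107 163 [ 0.0517  0.0009 -0.0533]
```

View pics/w9c.png

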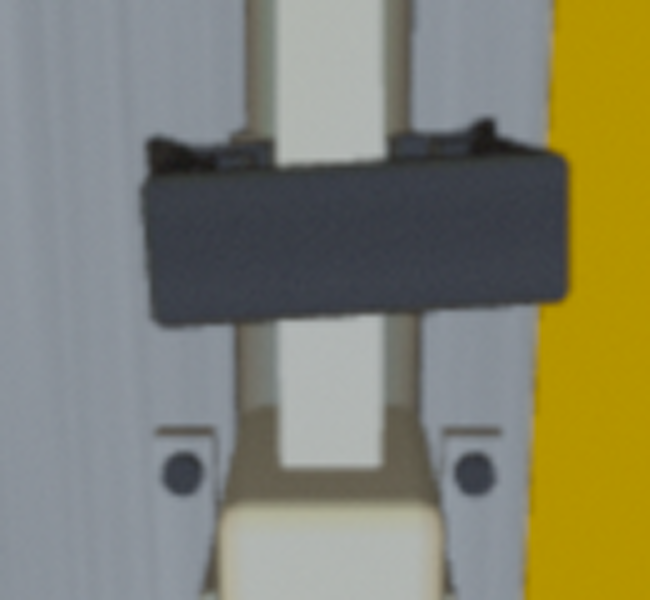

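View pics/s9c.png

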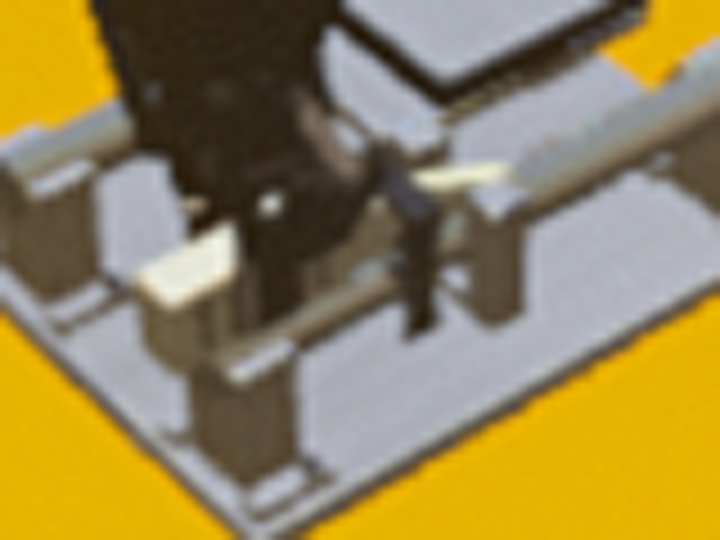

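Call:
{"api": "arm_command", "payload": {"moves": [[[1,0,0,-0.12,0],[1,0,0,-0.12,0],[1,0,0,-0.12,0],[1,0,0,-0.12,0],[1,0,0,-0.12,0],[1,0,0,-0.12,0],[1,0,0,-0.12,0],[1,0,0,-0.12,0],[1,0,0,-0.12,0],[1,0,0,0,0],[1,0,0,0,0]]]}}

```text
clock: 11.67
position: [0.5732, 0.0478, 0.1584]
ee_rot: [-0.561, -0.431, 0.561, -0.431]
ft_force: [0.1, 1.0, -0.6]
grip_width: 0.242
```

```bash
python3 st.py a10
```

```text
11.6667 [0.5732 0.0478 0.1584] 75.00996573563283 f_local [-0.207   0.9811 -0.621 ] local [ 0.0744 -0.0813  0.1584] g 0.2422501981017466
```

View pics/a10.png

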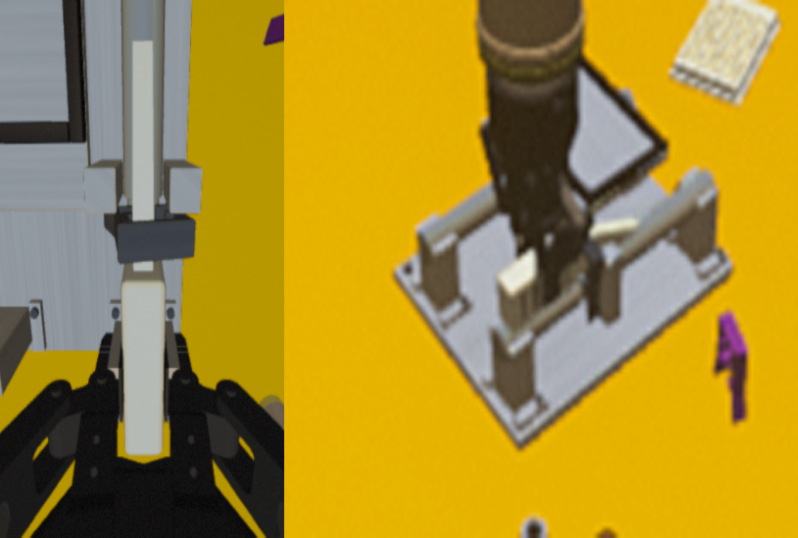

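```bash
python3 - <<'E'
from h import *
np.set_printoptions(precision=4,suppress=True)
p,r,o=tool(); i,im=show('w11.png')
cv2.imwrite('pics/w11c.png',cv2.resize(im[100:220,190:320,::-1],None,fx=5,fy=5,interpolation=cv2.INTER_CUBIC))
for row in (158,185): print(row, r.T@(atz(i,(row,256),.107)-p))
s=manip.camera('scene'); cv2.imwrite('pics/s11c.png',cv2.resize(s[160:220,200:280,::-1],None,fx=9,fy=9,interpolation=cv2.INTER_CUBIC))
E
```

```text
158 [ 0.0514  0.0008 -0.0558]
185 [ 0.0514  0.0008 -0.0428]
```

View pics/w11c.png

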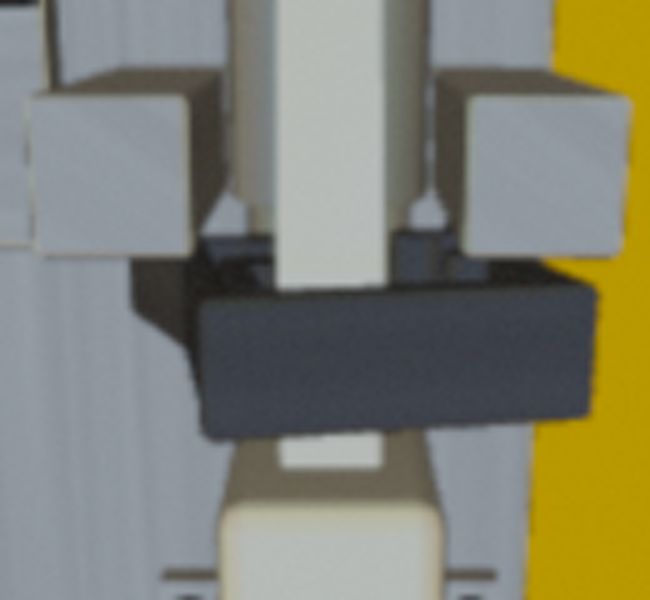

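View pics/s11c.png

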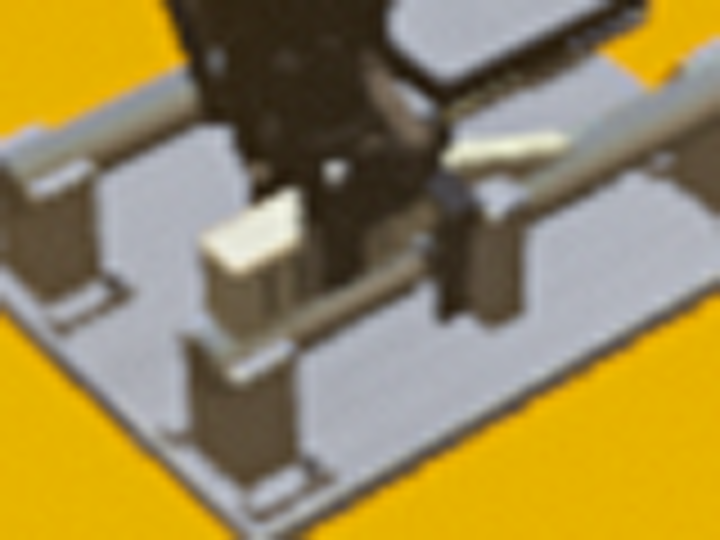

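Call:
{"api": "arm_command", "payload": {"moves": [[[1,-0.05,0,0,0],[1,-0.08,0,0.02,0],[1,-0.08,0,0.02,0],[1,-0.08,0,0.02,0],[1,-0.08,0,0.02,0],[1,-0.08,0,0,0],[1,-0.08,0,0,0],[1,0,0,0,0],[1,0,0,0,0]]]}}

```text
clock: 12.62
position: [0.5727, 0.0457, 0.1718]
ee_rot: [0.561, 0.43, -0.561, 0.431]
ft_force: [-0.6, -0.2, -0.2]
grip_width: 0.24
```

```bash
python3 - <<'E'
from h import *
np.set_printoptions(precision=4,suppress=True)
p,r,o=tool(); print(o['clock'],p,o['ft_force'])
im=manip.camera('wrist'); s=manip.camera('scene')
a=cv2.resize(im[100:220,190:320,::-1],(390,360)); b=cv2.resize(s[160:220,200:280,::-1],(400,360))
cv2.imwrite('pics/a12.png',np.hstack([a,b]))
E
```

```text
12.6167 [0.5727 0.0457 0.1718] [-0.6357 -0.1527 -0.1966]
```

View pics/a12.png

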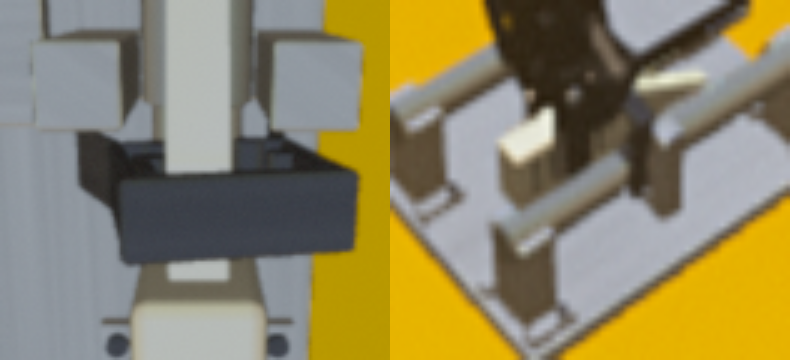

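```bash
python3 - <<'E'
from h import *
np.set_printoptions(precision=4,suppress=True)
t=manip.camera_info('top')
im=manip.camera('top')
cv2.imwrite('pics/tray.png',cv2.resize(im[165:285,330:430,::-1],None,fx=5,fy=5,interpolation=cv2.INTER_CUBIC))
W=[atz(t,(y/1.5,x/1.5),.025) for x,y in [(546,268),(624,285),(602,404),(521,388)]]
print(np.array(W),np.mean(W,0)); print(np.linalg.norm(np.diff(W,axis=0),axis=1))
d=W[0]-W[3]+W[1]-W[2]; print(np.degrees(np.arctan2(d[1],d[0])))
p,r,o=tool();print(o['joint_pos'])
E
```

```text
[[ 0.6529 -0.3065  0.025 ]
 [ 0.6163 -0.4695  0.025 ]
 [ 0.3769 -0.4143  0.025 ]
 [ 0.4142 -0.2481  0.025 ]] [ 0.5151 -0.3596  0.025 ]
[0.167  0.2456 0.1704]
-13.375364466057185
[ 0.3773  0.4107 -0.6529  1.7231  0.2754  1.1014 -0.6233]
```

Call:
{"api": "arm_command", "payload": {"moves": [[[1,-0.15,0,0,0],[1,-0.3,0,0,0],[1,-0.3,0,0,0],[1,-0.3,0,0,0],[1,-0.3,0,0,0],[1,-0.3,0,0,0],[1,-0.3,0,0,0],[1,-0.3,0,0,0],[1,-0.15,0,0,0],[1,0,0,0,0],[1,0,0,0,0]]]}}

```text
clock: 13.68
position: [0.5726, 0.0457, 0.2317]
ee_rot: [0.561, 0.43, -0.561, 0.43]
ft_force: [-0.3, 0.2, -1.1]
grip_width: 0.244
```

View pics/tray.png

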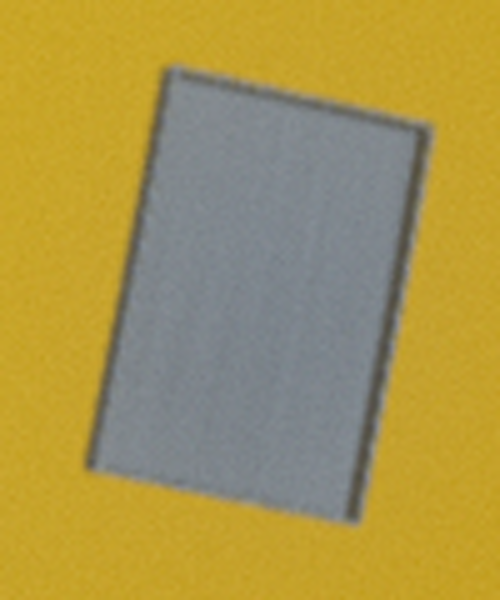

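```bash
python3 st.py a13
```

```text
13.6833 [0.5726 0.0457 0.2317] 74.98445389719389 f_local [-0.3434  0.1493 -1.115 ] local [ 0.0745 -0.0835  0.2317] g 0.24430757918151164
```

View pics/a13.png

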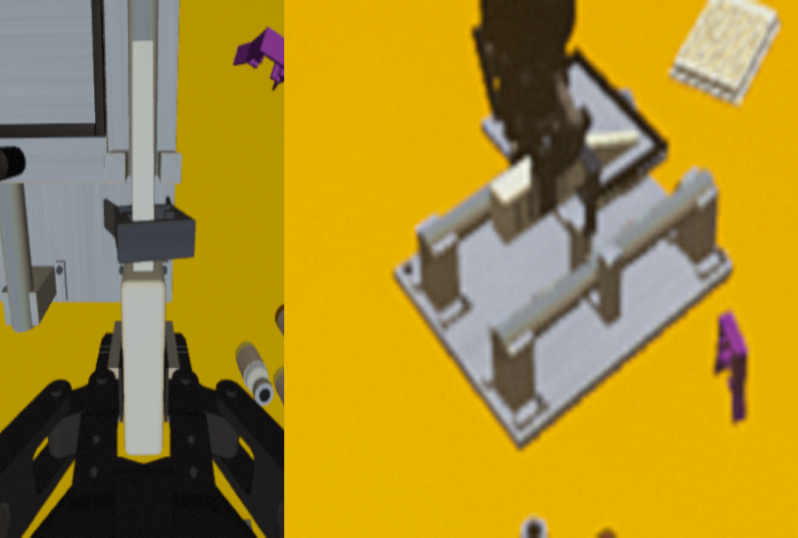

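Call:
{"api": "arm_command", "payload": {"moves": [[[1,0,0,0.3,0],[1,0,0.04,0.5,0],[1,0,0.04,0.7,0],[1,0,0.04,0.8,0],[1,0,0.04,0.8,0],[1,0,0.04,0.8,0],[1,0,0.04,0.8,0],[1,0,0.04,0.8,0],[1,0,0.04,0.8,0],[1,0,0.04,0.8,0],[1,0,0.04,0.8,0],[1,0,0.04,0.8,0]]]}}

```text
clock: 14.78
position: [0.5259, -0.1695, 0.2315]
ee_rot: [-0.561, -0.43, 0.561, -0.43]
ft_force: [0.7, 0.2, -1.7]
grip_width: 0.246
```

Call:
{"api": "arm_command", "payload": {"moves": [[[1,0,0,0.8,0],[1,0,0,0.8,0],[1,0,0,0.8,0],[1,0,0,0.8,0],[1,0,0,0.8,0],[1,0,0,0.8,0],[1,0,0,0.8,0],[1,0,0,0.7,0],[1,0,0,0.6,0],[1,0,0,0.4,0],[1,0,0,0.3,0],[1,0,0,0,0]]]}}

```text
clock: 15.78
position: [0.4769, -0.3524, 0.2315]
ee_rot: [-0.561, -0.43, 0.562, -0.43]
ft_force: [0.4, 0.5, -0.9]
grip_width: 0.239
```

Call:
{"api": "arm_command", "payload": {"moves": [[[1,0,0,0,2],[1,0,0,0,3.5],[1,0,0,0,4.5],[1,0,0,0,4.5],[1,0,0,0,4.5],[1,0,0,0,4.5],[1,0,0,0,4.5],[1,0,0,0,4.5],[1,0,0,0,4.5],[1,0,0,0,4.5],[1,0,0,0,4.5],[1,0,0,0,4.5]]]}}

```text
clock: 16.78
position: [0.4783, -0.3494, 0.2317]
ee_rot: [0.691, 0.149, -0.691, 0.149]
ft_force: [0.7, -0.4, -0.7]
grip_width: 0.24
```

Call:
{"api": "arm_command", "payload": {"moves": [[[1,0,0,0,4.5],[1,0,0,0,4.5],[1,0,0,0,4.5],[1,0,0,0,4.5],[1,0,0,0,4.5],[1,0,0,0,4.5],[1,0,0,0,4.5],[1,0,0,0,3.5],[1,0,0,0,3],[1,0,0,0,0],[1,0,0,0,0]]]}}

```text
clock: 17.7
position: [0.4782, -0.3498, 0.2317]
ee_rot: [0.702, -0.082, -0.702, -0.082]
ft_force: [-0.1, 0.8, -1.5]
grip_width: 0.24
```

```bash
python3 - <<'E'
from h import *
np.set_printoptions(precision=4,suppress=True)
p,r,o=tool(); print(o['clock'],p,np.degrees(np.arctan2(-r[1,2],-r[0,2])),o['ft_force'],o['joint_pos'])
show('w14.png')
s=manip.camera('scene'); cv2.imwrite('pics/s14.png',cv2.resize(s[180:360,40:250,::-1],None,fx=3.5,fy=3.3,interpolation=cv2.INTER_CUBIC))
E
```

```text
17.7 [ 0.4782 -0.3498  0.2317] -13.3237223635084 [-0.1039  0.8263 -1.5351] [ 0.7562  0.3225 -0.2448  1.6338  0.0823  1.1954 -1.31  ]
```

View pics/w14.png

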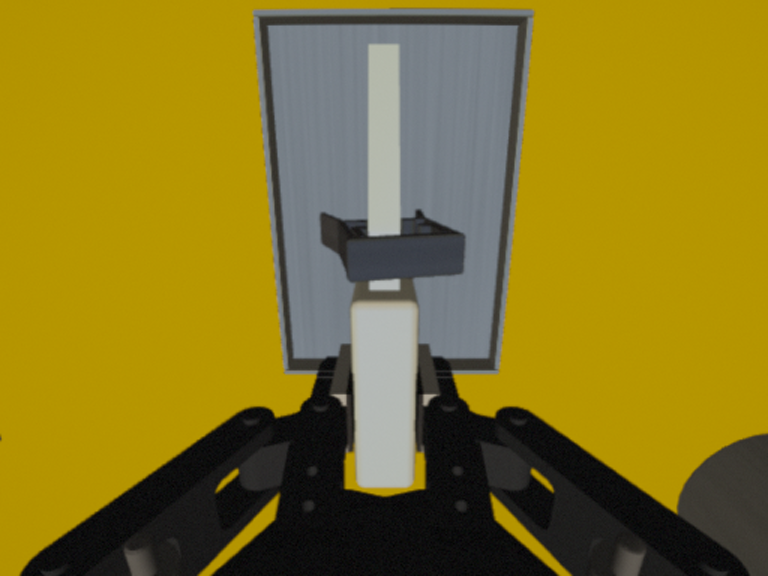

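View pics/s14.png

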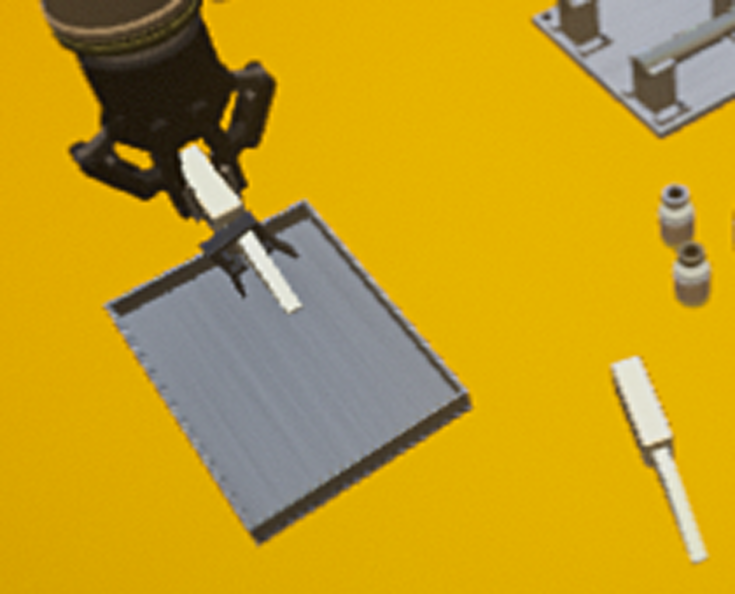

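Call:
{"api": "arm_command", "payload": {"moves": [[[1,0.2,0.1,0,0],[1,0.4,0.1,0,0],[1,0.6,0,0,0],[1,0.6,0,0,0],[1,0.6,0,0,0],[1,0.6,0,0,0],[1,0.5,0,0,0],[1,0.4,0,0,0],[1,0.2,0,0,0],[1,0.1,0,0,0],[1,0,0,0,0]]]}}

```text
clock: 18.72
position: [0.4765, -0.3556, 0.1264]
ee_rot: [-0.702, 0.083, 0.702, 0.083]
ft_force: [-0.9, 0.8, -1.0]
grip_width: 0.248
```

Call:
{"api": "arm_command", "payload": {"moves": [[[1,0.12,0,0,0],[1,0.12,0,0,0],[1,0.12,0,0,0],[1,0.12,0,0,0],[1,0.12,0,0,0],[1,0.12,0,0,0],[1,0.12,0,0,0],[1,0.12,0,0,0],[1,0.12,0,0,0],[1,0.12,0,0,0],[1,0,0,0,0],[1,0,0,0,0]]]}}

```text
clock: 19.72
position: [0.4763, -0.3556, 0.0963]
ee_rot: [-0.702, 0.083, 0.702, 0.083]
ft_force: [-0.0, 0.1, -0.2]
grip_width: 0.244
```

```bash
python3 - <<'E'
from h import *
np.set_printoptions(precision=4,suppress=True)
p,r,o=tool(); print(o['clock'],p,np.degrees(np.arctan2(-r[1,2],-r[0,2])),o['ft_force'])
show('w15.png')
s=manip.camera('scene'); cv2.imwrite('pics/s15.png',cv2.resize(s[180:360,40:250,::-1],None,fx=3.5,fy=3.3,interpolation=cv2.INTER_CUBIC))
E
```

```text
19.7167 [ 0.4763 -0.3556  0.0963] -13.51944910135528 [-0.0013  0.1047 -0.161 ]
```

View pics/w15.png

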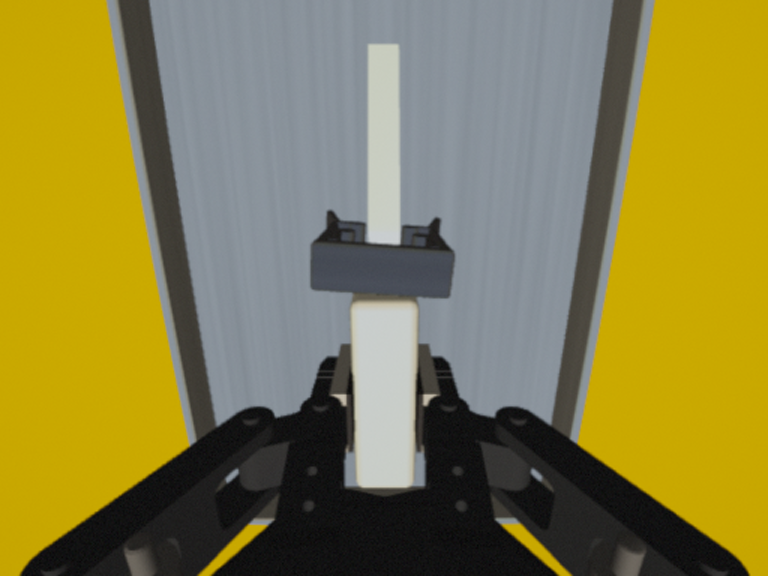

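View pics/s15.png

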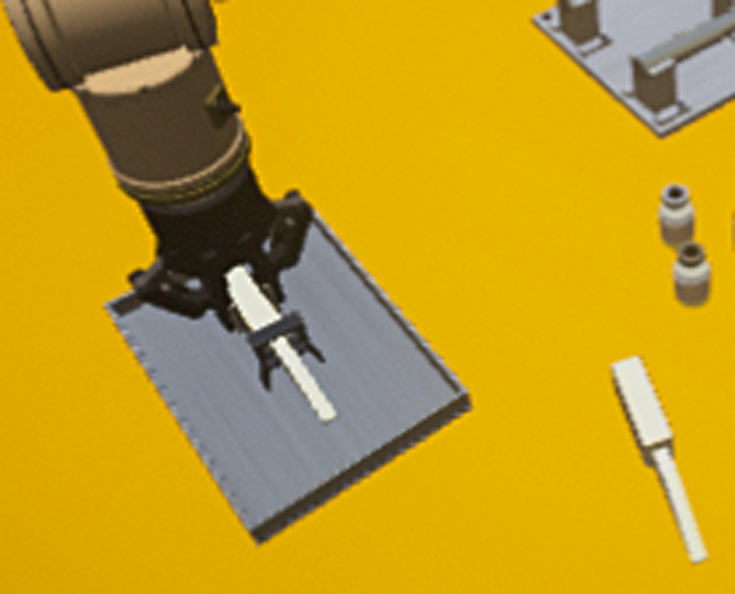

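Call:
{"api": "arm_command", "payload": {"moves": [[[1,0.12,0,0,0],[1,0.12,0,0,0],[1,0.12,0,0,0],[1,0.05,0,0,0],[1,0,0,0,0],[1,0,0,0,0],[0.5,0,0,0,0],[0.4,0,0,0,0],[0.4,0,0,0,0],[0.4,0,0,0,0],[0.4,0,0,0,0]]]}}

```text
clock: 20.73
position: [0.4766, -0.3557, 0.0866]
ee_rot: [0.702, -0.083, -0.702, -0.083]
ft_force: [0.4, -0.1, -1.0]
grip_width: 0.597
```

```bash
python3 - <<'E'
from h import *
np.set_printoptions(precision=4,suppress=True)
p,r,o=tool(); print(o['clock'],p,np.degrees(np.arctan2(-r[1,2],-r[0,2])),o['ft_force'])
show('w16.png')
E
```

```text
20.7333 [ 0.4766 -0.3557  0.0866] -13.508911006842641 [ 0.3527 -0.0511 -0.9607]
```

View pics/w16.png

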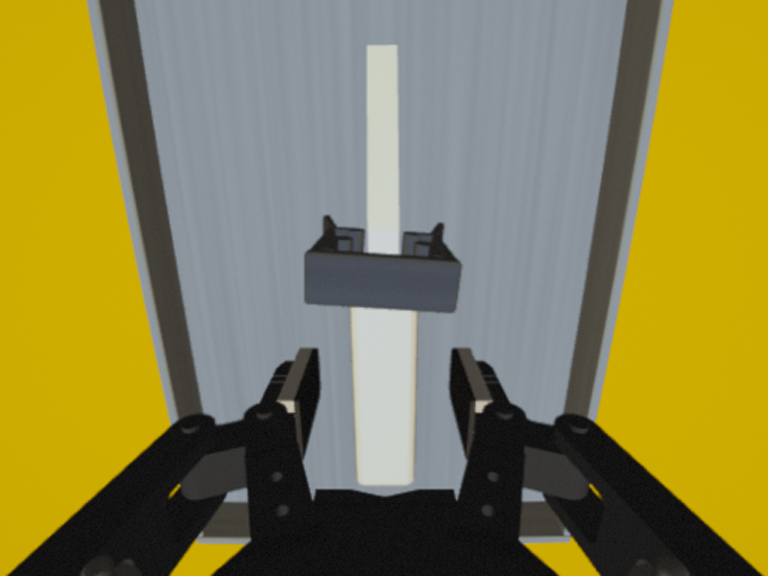

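Call:
{"api": "arm_command", "payload": {"moves": [[[0.4,-0.2,0,0,0],[0.4,-0.5,0,0,0],[0.4,-0.9,0,0,0],[0.4,-0.9,0,0,0],[0.4,-0.9,0,0,0],[0.4,-0.9,0,0,0],[0.4,-0.9,0,0,0],[0.4,-0.9,0,0,0],[0.4,-0.5,-0.4,0.1,0],[0.4,0,-0.8,0.16,0],[0.4,0,-0.8,0.16,0],[0.4,0,-0.8,0.16,0]]]}}

```text
clock: 21.78
position: [0.4787, -0.2825, 0.2521]
ee_rot: [0.702, -0.083, -0.702, -0.083]
ft_force: [-0.1, 0.1, -0.1]
grip_width: 0.599
```

```bash
python3 - <<'E'
from h import *
np.set_printoptions(precision=4,suppress=True)
p,r,o=tool(); print(o['clock'],p,np.degrees(np.arctan2(-r[1,2],-r[0,2])),o['ft_force'])
show('w17.png')
E
```

```text
21.7833 [ 0.4787 -0.2825  0.2521] -13.502770017667073 [-0.0949  0.1358 -0.0782]
```

View pics/w17.png

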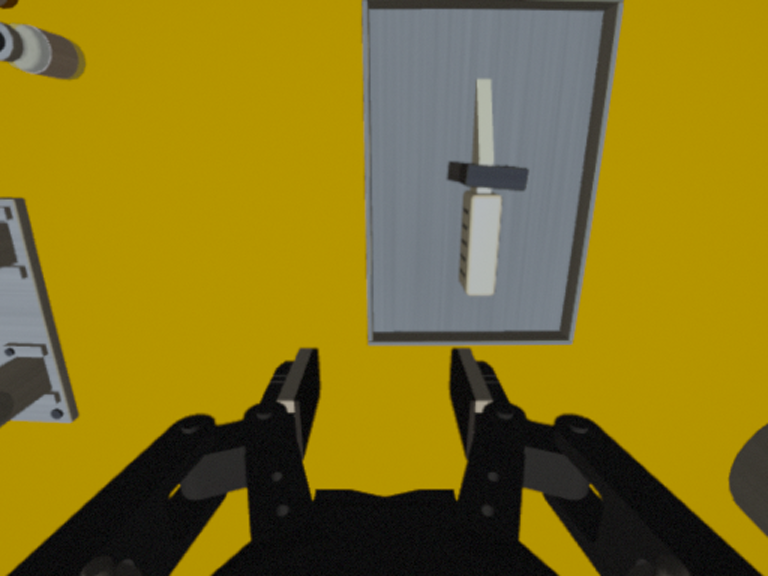

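Call:
{"api": "arm_command", "payload": {"moves": [[[0.4,0,-0.82,0.165,0],[0.4,0,-0.82,0.165,0],[0.4,0,-0.82,0.165,0],[0.4,0,-0.82,0.165,0],[0.4,0,-0.82,0.165,0],[0.4,0,-0.82,0.165,0],[0.4,0,-0.82,0.165,0],[0.4,0,-0.82,0.165,0],[0.4,0,-0.82,0.165,0],[0.4,0,-0.82,0.165,0],[0.4,0,-0.82,0.165,0],[0.4,0,-0.82,0.165,0]]]}}

```text
clock: 22.83
position: [0.4876, -0.0318, 0.2517]
ee_rot: [0.702, -0.083, -0.702, -0.083]
ft_force: [0.0, 0.2, 0.1]
grip_width: 0.595
```

Call:
{"api": "arm_command", "payload": {"moves": [[[0.4,0,-0.82,0.165,0],[0.4,0,-0.82,0.165,0],[0.4,0,-0.82,0.165,0],[0.4,0,0,0,-6.8],[0.4,0,0,0,-6.8],[0.4,0,0,0,-6.8],[0.4,0,0,0,-6.8],[0.4,0,0,0,-6.8],[0.4,0,0,0,-6.8],[0.4,0,0,0,-6.8],[0.4,0,0,0,-6.8],[0.4,0,0,0,-6.8]]]}}

```text
clock: 23.83
position: [0.49, 0.0298, 0.2517]
ee_rot: [-0.646, -0.288, 0.646, -0.288]
ft_force: [0.4, -0.2, -0.3]
grip_width: 0.598
```

Call:
{"api": "arm_command", "payload": {"moves": [[[0.4,0,0,0,-6.8],[0.4,0,0,0,-6.8],[0.4,0,0,0,-6.8],[0.4,0,0,0,-6.9],[0.4,0,0,0,0],[0.4,0,0,0,0],[0.4,0,0,0,0]]]}}

```text
clock: 24.42
position: [0.4903, 0.0295, 0.2516]
ee_rot: [-0.562, -0.429, 0.562, -0.429]
ft_force: [-0.5, 0.1, 0.1]
grip_width: 0.6
```

```bash
python3 - <<'E'
from h import *
np.set_printoptions(precision=4,suppress=True)
p,r,o=tool(); print(o['clock'],p,np.degrees(np.arctan2(-r[1,2],-r[0,2])),'local',MS.T@(p-ORG))
i,im=show('w18.png')
for d in manip.pinpoint('knob_grip','wrist')[:2]: w=atz(i,d['pixel'],.107); print(d['confidence'],d['pixel'],w,'local',MS.T@(w-ORG),'tool',r.T@(w-p))
s=manip.camera('scene'); cv2.imwrite('pics/s18.png',cv2.resize(s[130:240,160:310,::-1],None,fx=5,fy=5,interpolation=cv2.INTER_CUBIC))
E
```

```text
24.4167 [0.4903 0.0295 0.2516] 74.76998837446018 local [-0.0009 -0.1204  0.2516]
0.9 [61.3, 222.8] [0.4961 0.1396 0.107 ] local [-0.0237 -0.0125  0.107 ] tool [ 0.1445 -0.0233 -0.1078]
```

View pics/w18.png

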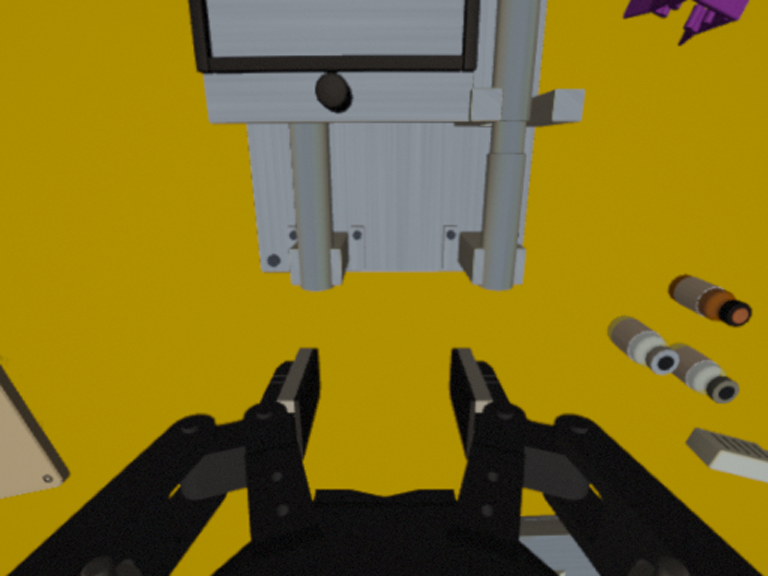

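View pics/s18.png

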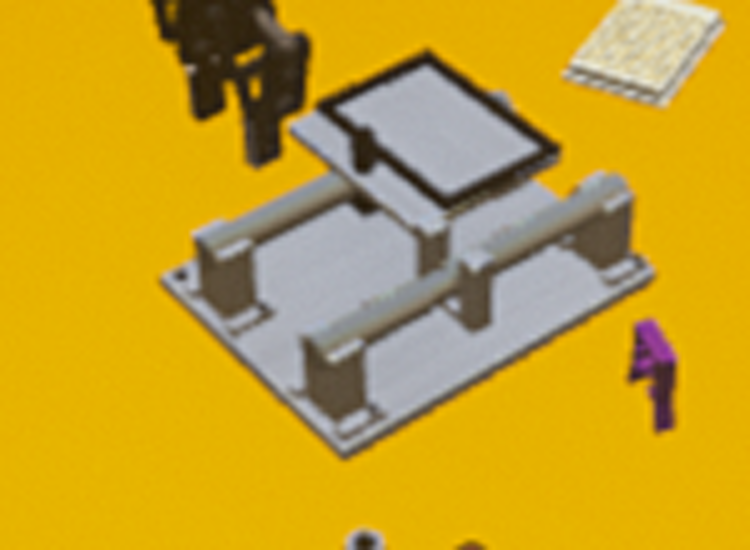

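Call:
{"api": "arm_command", "payload": {"moves": [[[0.4,0,-0.2,-0.6,0],[0.4,0,-0.2,-0.8,0],[0.4,0,-0.2,-0.8,0],[0.4,0,-0.2,-0.8,0],[0.4,0,-0.13,-0.8,0],[0.4,0.3,0,-0.36,0],[0.4,0.6,0,0,0],[0.4,0.7,0,0,0],[0.4,0.7,0,0,0],[0.4,0.5,0,0,0],[0.4,0.3,0,0,0],[0.4,0,0,0,0]]], "force": 40}}

```text
clock: 25.57
position: [0.4943, 0.1355, 0.1725]
ee_rot: [-0.56, -0.431, 0.562, -0.43]
ft_force: [0.4, -0.6, 0.9]
grip_width: 0.596
```

```bash
python3 - <<'E'
from h import *
np.set_printoptions(precision=4,suppress=True)
p,r,o=tool(); print(o['clock'],p,np.degrees(np.arctan2(-r[1,2],-r[0,2])),'local',MS.T@(p-ORG),o['ft_force'])
i,im=show('w19.png')
E
```

```text
25.5667 [0.4943 0.1355 0.1725] 74.95754007659555 local [-0.0243 -0.0169  0.1725] [ 0.3787 -0.5624  0.8879]
```

View pics/w19.png

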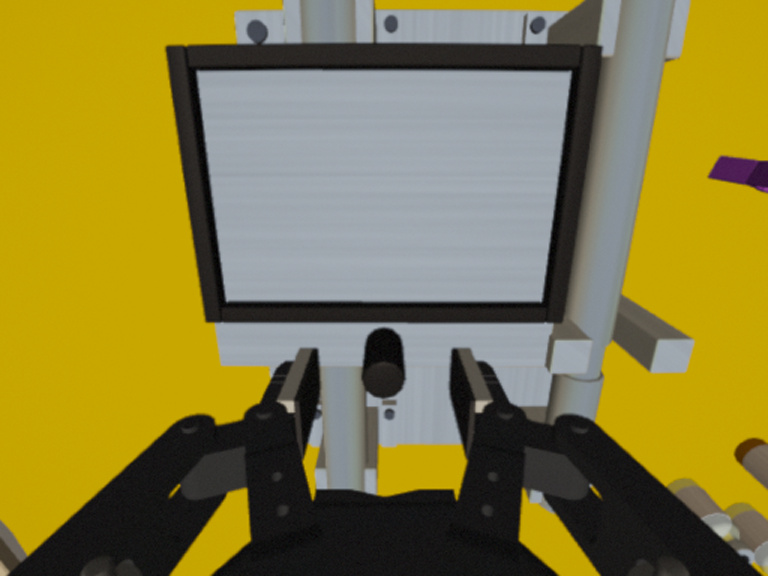

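Call:
{"api": "arm_command", "payload": {"moves": [[[0.7,0.05,0,0,0],[1,0,0,0,0],[1,0,0,0,0],[1,0,0,0,0],[1,0,0,0,0],[1,0,0,0,0],[1,0,0,0.1,0],[1,0,0,0.2,0],[1,0,0,0.2,0],[1,0,0,0.2,0],[1,0,0,0.2,0],[1,0,0,0.1,0]]], "force": 40}}

```text
clock: 26.62
position: [0.4877, 0.1125, 0.1735]
ee_rot: [-0.561, -0.431, 0.561, -0.43]
ft_force: [-6.3, 3.5, 5.9]
grip_width: 0.168
```

```bash
python3 - <<'E'
from h import *
np.set_printoptions(precision=4,suppress=True)
p,r,o=tool(); print(o['clock'],p,np.degrees(np.arctan2(-r[1,2],-r[0,2])),'local',MS.T@(p-ORG),MS.T@o['ft_force'],o['grip_width'])
i,im=show('w20.png')
E
```

```text
26.6167 [0.4877 0.1125 0.1735] 75.04098898556971 local [-0.0248 -0.0409  0.1735] [-6.9617  1.7834  5.9409] 0.16765426496266295
```

View pics/w20.png

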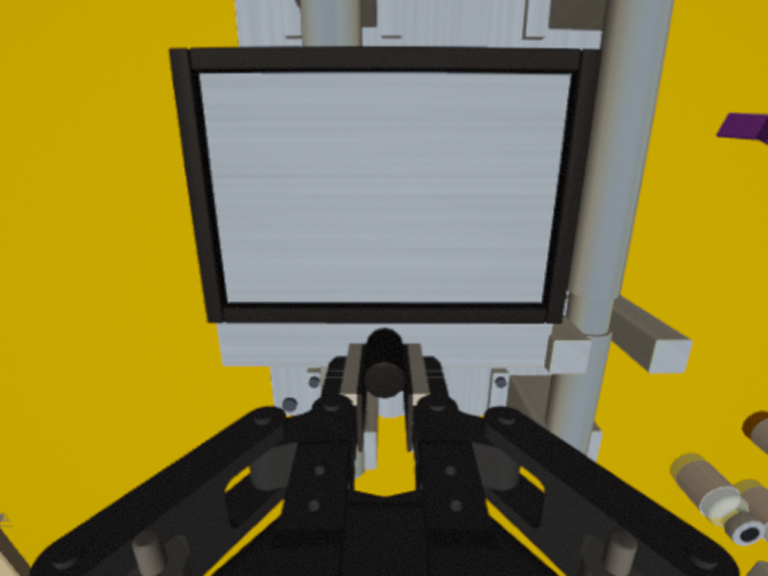

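Call:
{"api": "arm_command", "payload": {"moves": [[[1,0,0,0.2,0],[1,0,0,0.2,0],[1,0,0,0.2,0],[1,0,0,0.2,0],[1,0,0,0.2,0],[1,0,0,0.2,0],[1,0,0,0.2,0],[1,0,0,0.2,0],[1,0,0,0.2,0],[1,0,0,0.2,0],[1,0,0,0.1,0],[1,0,0,0,0]]]}}

```text
clock: 27.67
position: [0.4745, 0.0635, 0.1735]
ee_rot: [0.561, 0.432, -0.56, 0.43]
ft_force: [-3.7, 9.5, 3.8]
grip_width: 0.168
```

```bash
python3 - <<'E'
from h import *
np.set_printoptions(precision=4,suppress=True)
p,r,o=tool(); print(o['clock'],p,np.degrees(np.arctan2(-r[1,2],-r[0,2])),'local',MS.T@(p-ORG),MS.T@o['ft_force'],o['grip_width'])
i,im=show('w21.png')
E
```

```text
27.6667 [0.4745 0.0635 0.1735] 75.10646073604644 local [-0.0249 -0.0916  0.1735] [-5.9876  8.2198  3.7655] 0.1683276816222556
```

View pics/w21.png

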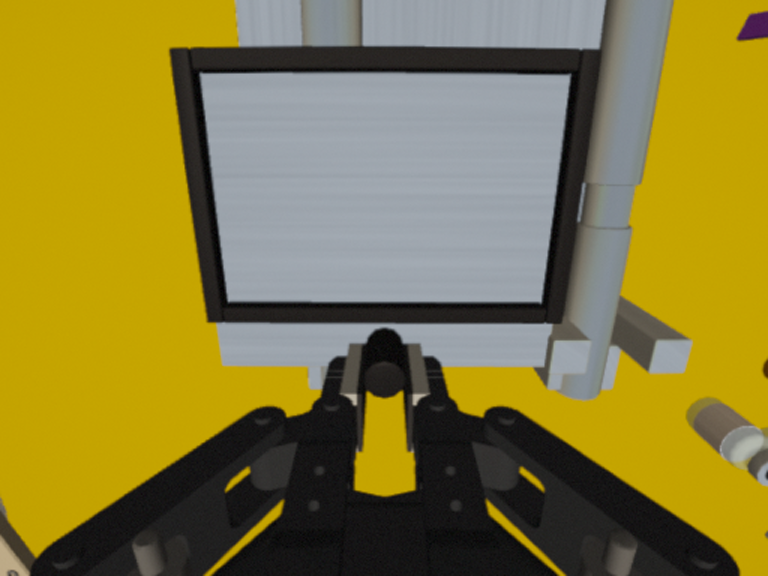

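Call:
{"api": "arm_command", "payload": {"moves": [[[1,0,0,0.08,0],[1,0,0,0.08,0],[1,0,0,0,0],[1,0,0,0,0]]]}}

```text
clock: 28.05
position: [0.4743, 0.063, 0.1735]
ee_rot: [0.562, 0.433, -0.557, 0.43]
ft_force: [2.9, 23.5, -5.6]
grip_width: 0.168
```

```bash
python3 - <<'E'
from h import *
np.set_printoptions(precision=4,suppress=True)
p,r,o=tool(); print(o['clock'],'local',MS.T@(p-ORG),MS.T@o['ft_force'],o['grip_width'])
E
```

```text
28.05 local [-0.025  -0.0921  0.1735] [-3.2386 23.4617 -5.5797] 0.16833801145679678
```

Call:
{"api": "arm_command", "payload": {"moves": [[[1,0,0,-0.08,0],[1,0,0,-0.06,0],[0.5,0,0,0,0],[0.4,0,0,0,0],[0.4,0,0,0,0],[0.4,0,0,0,0],[0.4,-0.5,0,0,0],[0.4,-0.9,0,0,0],[0.4,-0.9,0,0,0],[0.4,-0.9,0,0,0],[0.4,-0.9,0,0,0],[0.4,0,0,0,0]]]}}

```text
clock: 29.05
position: [0.4763, 0.0606, 0.2794]
ee_rot: [0.563, 0.429, -0.559, 0.432]
ft_force: [0.3, 0.0, 1.4]
grip_width: 0.601
```

Call:
{"api": "arm_command", "payload": {"moves": [[[0.4,-0.5,0,0.6,0],[0.4,-0.5,0,0.8,0],[0.4,-0.5,0,0.8,0],[0.4,0,0,0.8,0],[0.4,0,0,0.8,0],[0.4,0,0,0.8,0],[0.4,0,0,0.5,0],[0.4,0,0,0,0],[0.4,0,0,0,0]]]}}

```text
clock: 29.8
position: [0.4416, -0.0631, 0.3124]
ee_rot: [-0.561, -0.43, 0.561, -0.43]
ft_force: [-0.5, 0.1, 1.2]
grip_width: 0.598
```

```bash
python3 - <<'E'
from h import *
np.set_printoptions(precision=4,suppress=True)
p,r,o=tool(); print(o['clock'],p,o['ft_force'])
i,im=show('w22.png')
for d in manip.pinpoint('knob_grip','wrist')[:1]: w=atz(i,d['pixel'],.107); print(d['confidence'],'local',MS.T@(w-ORG))
show('s22.png','scene'); show('t22.png','top')
E
```

```text
29.8 [ 0.4416 -0.0631  0.3124] [-0.5223  0.0968  1.1705]
0.71 local [-0.0239 -0.0889  0.107 ]
```

View pics/w22.png

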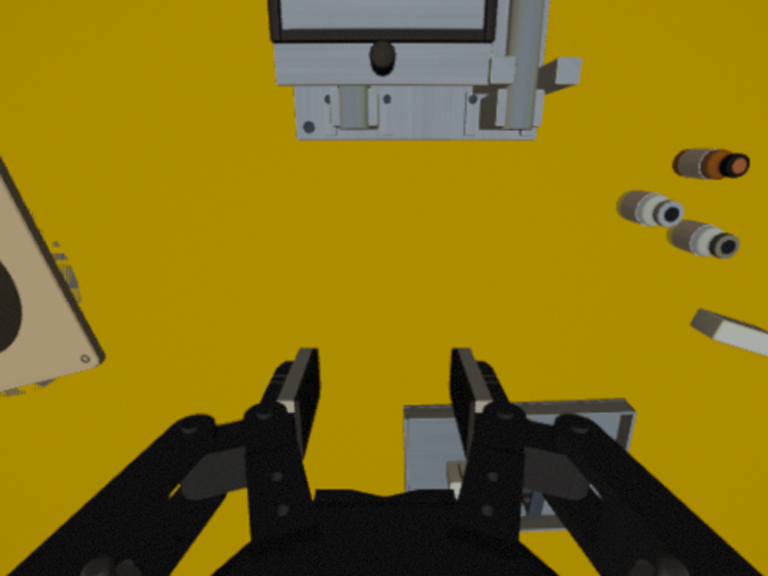

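View pics/s22.png

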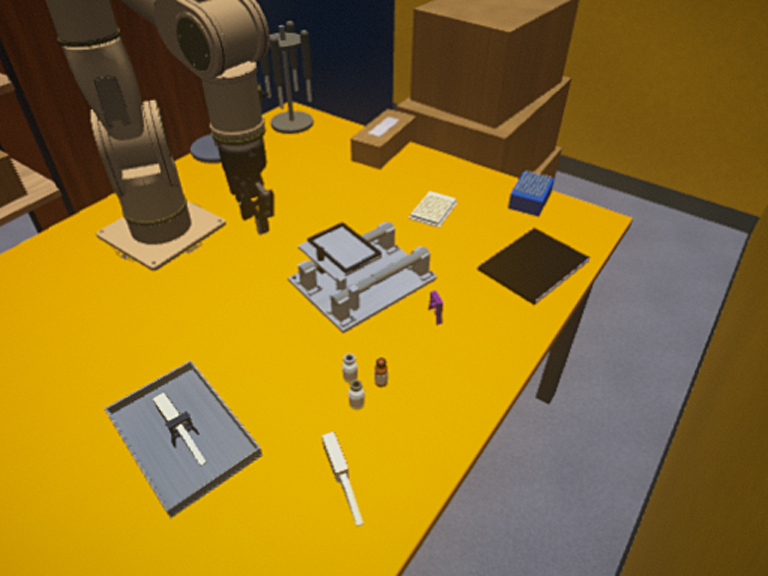

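View pics/t22.png

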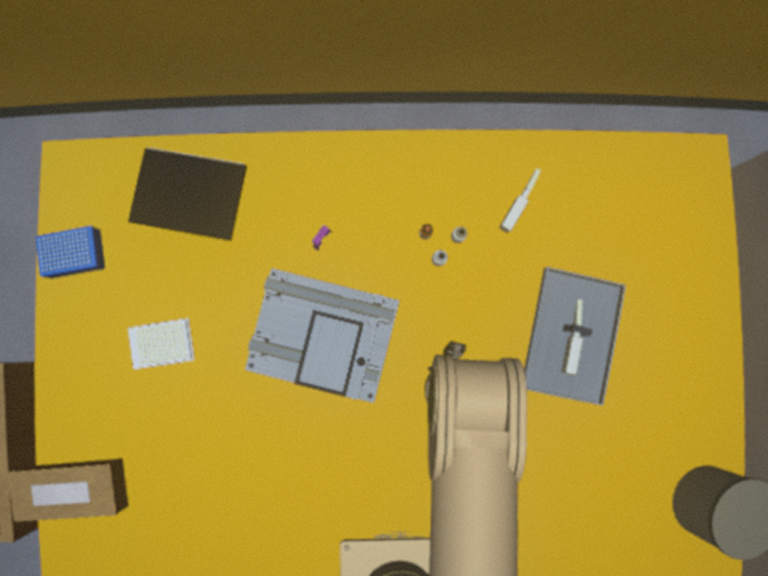

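The carriage is home: the post reads y −89 mm against −87 mm nominal, and the fork is against the home blocks. Clip and wedge are in the tray, and the vials and microplate are unmoved.

```bash
python3 -c "
from workcell import manip
print(manip.hand_in())"
```

```text
the job is handed in; nothing more can be done
None
```

The clip is off, clip and wedge are in the steel tray, and the carriage is home. I handed the job in at about 30 s of the 66 s allowed; it reports no verdict.

- **Clip:** I gripped the white wedge nearest the base, set it on the clip rod and slid it under the crown. The clip came free while the wedge was still moving. It first hopped back onto the wedge's crest. Advancing the wedge until the clip met the fork pushed it into the saddle, slightly tilted. The fingers never touched it.
- **Tray:** I lifted the wedge with the clip riding on it and lowered both into the tray. The clip stands on its feet with the wedge through it.
- **Carriage:** I moved it by its post until it stopped. It travelled about 75 mm and the push force rose to 23 N against the end blocks.

**Last checks:**
- The scene and top pictures show clip and wedge inside the tray, and the vials, microplate, purple clip and far wedge where they started.
- The post measured y -89 mm against the nominal -87 mm. That is about the accuracy of the calibration, and the contact force supports that it is fully home.
- The gripper was clear of everything at hand-in.

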